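# Level the wobbly tile-rack stand with its two corner screws

## Robot

A 7-joint arm with a two-finger parallel gripper is mounted at the origin on the work surface. World frame = base frame: x ahead of the robot, y to its left, z up, the work surface at z = 0. Lengths are in mm, angles in rad, forces in N, time in s.
With the tool pointing down it reaches from about 400 to 875 mm from the base axis. Payload 4.4 kg.
Tool frame: the origin (TCP) lies midway between the tips of the shut fingers; the grasp point (between the pads) lies 19 mm behind it; x points along the fingers, z is the direction in which the jaws open and shut, and the axes are right-handed (so a half turn about x gives the same grasp; the last joint's range is limited). The gripper opens to 85 mm and grips with 20 to 120 N. Pads are 22 mm wide; open, the fingers measure 114 mm over their backs; the gripper's body (76 mm by 85 mm) begins 54 mm behind the grasp point. The pads swing forward as they close: fully open they stand 13 mm farther back than shut.
Start: joints at [1.078, 0.628, 0.038, 1.517, -0.027, 0.996, -0.02], TCP at [269.102, -591.694, 231.313] pointing down, gripper open.
Joint ranges: [-3.06, 3.06], [-0.37, 2.12], [-1.25, 1.32], [0.18, 2.47], [-1.1, 4.24], [0.23, 1.98], [-2.94, 2.94]. Speed limits (rad/s): [2.57, 2.57, 3.14, 3.14, 3.14, 3.14, 3.14].

## Interface

Orientations are given as [roll, pitch, yaw] about the fixed x, y, z axes, in that order (R = Rz(yaw) Ry(pitch) Rx(roll)).
In Python, from cell import ctrl gives the robot as it stands. The module is installed in compiled form; this text tells all that it offers.
- The arm moves only by the tool servo_tool, never from a script. Its argument "rows" is a list of rows, each an object of numbers: "dx", "dy", "dz": the shift along the tool's x, y, z in units of 750 mm (1.0 is 750 mm); "wx", "wy", "wz": the turn, a rotation vector about the tool's x, y, z in units of 6 degrees (1.0 is 6 degrees); "fingers": the closure, from 0 (fully open) to 1 (shut). In form: [{"dx": .., "dy": .., "dz": .., "wx": .., "wy": .., "wz": .., "fingers": ..}, ...]. A call has 1 to 5 rows; each row shifts and turns the commanded pose from where the row before left it, along the tool's axes as they then stand; what a row does not reach is not made up. A row lasts 1/8 s, in which the tool goes at most 62.5 mm and 10.7 degrees, less where a joint would pass 70% of its speed; a pose out of reach is approached as far as the arm can. A call with a number of a shift or a turn outside -1 to 1 is refused whole. A call with a gripper value outside its range is refused whole. The fingers move at their own pace and stop on an object; the grip force is fixed at half the most. Time passes only in rows, so rows that do not move let the fingers close. It gives the time, the measured TCP pose, the force and the opening at its end, in the units of the state.
- ctrl.read_state(): the state, without advancing time (a new reading comes with each control period).
- ctrl.get_image(name): name is "scene" or "top" or "wrist"; returns the picture (384x512x3 uint8, red, green, blue); there is no depth.
- ctrl.camera_info(name): a dict with "fovy" (degrees; the focal length in pixels is half the picture's height over the tangent of half this angle, whatever the lens; pixels are square), "cx", "cy" (the principal point, pixels), "k1" (the pictures are not rectified: a ray, as slopes to the right and down, at radius r is drawn at 1 + k1 r^2 times it, then the intrinsics apply), "R" (3x3) and "t" (3): a world point X has camera coordinates R X + t. Camera axes: x right, y down, z forward; pixel columns grow to the right and rows downward; lengths in mm; the calibration is good to about 2 mm. A picture is of the moment at which its call begins: read the wrist's pose just before it. camera_info takes no time and is no camera call; for the wrist camera it gives the pose at the moment of the call.
- ctrl.finish_job(): hands the job in, once; it reports no verdict.
Trained networks look in the newest picture that a camera, given by its name, has taken for a name from the list of things; names that differ only in an ending like _2 or _b are one class to them, and where a whole thing is asked for, a point or a joint stands for the part that bears it (a point fixed in the world has none). Each returns a list of dicts, best first, with "conf" (0 to 1); they miss things now and then, are a little off and sometimes report something else, mostly with a low value. They report only what shows in the picture. A call takes as long as a camera call.
- ctrl.search_frame(label, camera): "extent" ([centre column, centre row, width, height] in pixels, round what is visible of it).
- ctrl.silhouettes(label, camera): "region" (384x512 bool, what is visible of it) and "extent" ([centre column, centre row, width, height] in pixels, round what is visible of it).
- ctrl.mark_of(label, camera): "point" ([column, row] in pixels: a listed point, or the origin of a listed thing).
The state is a dict: "clock": time; "qpos": joint angles; "qd": joint speeds; "tau": joint torques, N m; "eef_pos": TCP position; "tool_rot": TCP orientation; "force": force on the tool from outside, world axes, zero at the start; "torque": the same for the moment, N m; "width": finger opening in mm.
Only numpy, scipy, OpenCV 4.12 (cv2) and the standard library are available. Lean on these libraries where they do the work, as an engineer would, in place of code of your own. Each camera call takes 0.05 s, during which the arm holds its last target.

## Task

The steel stand under the green tile rack rocks because the two levelling screws at its far corners do not reach their coasters. Turn each screw down by its black bar grip, feeling for the moment when its foot takes hold, until each carries a light share of the weight, 3 to 8 newtons, and all five feet are loaded, without jacking any other foot off the table or crushing the soft pads. Lean on nothing hard, leave the stand where it is and the other things on the table alone, and let go at the end.

Things in the scene. Friction and masses are not known exactly. Their poses are not given: they have to be found in the camera images.
- stand: loose stand, 6.5 kg: a steel plate 200 mm (its x) by 300 mm (its y), 12 mm thick, top 38 mm over the table, with a green acrylic four-slot tile rack (top 90 mm over the table, eight tiles) along its near half. Origin: on the table under the plate's centre; x points to the far edge, where the two screws stand at x = 75 mm, y = +120 and -120 mm; z up. It stays near level.
- screw_l: black bar grip on top of the left (stand's +y, as seen from the robot) levelling screw: 44 mm long (its x), 12 wide, 24 tall, its underside about 22 mm clear above the stand's plate at the start. Origin: the bar's centre, half-way up, on the screw's axis; z up. Turned clockwise seen from above, the bar, screw and foot sink 12 mm a turn (1.9 mm per rad) in the stand; it stays where left. Bar angles at the start vary.
- screw_r: black bar grip on top of the right (stand's -y) levelling screw: 44 mm long (its x), 12 wide, 24 tall, its underside about 22 mm clear above the stand's plate at the start. Origin: the bar's centre, half-way up, on the screw's axis; z up. Turned clockwise seen from above, the bar, screw and foot sink 12 mm a turn (1.9 mm per rad) in the stand; it stays where left. Bar angles at the start vary.
- tip_l (a point): foot of the left screw: a soft rubber pad 52 mm across that turns with the screw; this point: centre of the pad's underside when unloaded, 67 mm below the bar's centre. The pad gives 1 mm per 6 N. Below it a cork coaster 92 mm across is fixed to the table, of unknown thickness (0.8 to 3.4 mm, left and right differ): the gap, some 0.5 to 5 mm, is not known beforehand.
- tip_r (a point): foot of the right screw, same as the left. Feel, both sides: in the air a screw turns with about 0.03 N m (friction) wherever it stands; once its pad rubs on the cork the torque climbs with the pad's load, by 0.01 to 0.015 N m per newton (to some 0.09 at 5 N). Past the first touch, a quarter to 0.7 rad more gives 3 to 8 N; 0.9 rad is too far.
- foot_l: fixed foot, a rubber-shod post 24 mm across, under the stand's near left corner; origin at its underside. Carries about 17 N at the start.
- foot_r: fixed foot, the same, under the near right corner; about 17 N at the start.
- foot_mid: fixed foot, the same, under the middle of the stand's far edge, half-way between the screws (stand x = +88 mm, y = 0). Carries about 30 N at the start; the two screws take over part of this load, and it would lift off if they were turned down much too far.
- dice_cup: bystander: open red plastic cup, 72 mm across and 85 mm tall; origin under its centre
- die0: bystander: white die, 18 mm; origin under its centre
- die1: bystander: white die, 18 mm; origin under its centre
- tile0: bystander: ivory tile lying face down, 36 x 26 x 20 mm; origin under its centre
- tile1: bystander: ivory tile lying face down, 36 x 26 x 20 mm; origin under its centre
- tile2: bystander: ivory tile lying face down, 36 x 26 x 20 mm; origin under its centre
- tile3: bystander: ivory tile lying face down, 36 x 26 x 20 mm; origin under its centre
- ashtray: bystander: round steel ashtray with a hinged lid, 104 mm across and 40 mm tall; origin under its centre

How it is judged:
By the outcome, as a careful person would: the job done as asked, in the order asked, and still so for the second after the job is handed in, with the robot touching nothing.
It also fails if it takes over 72 s, if anything falls off the work surface, if the arm or the gripper's body presses on something with over 40 N, if the wrist force passes 120 N, or if a joint passes its speed limit or range.

## Working session

There is one attempt and no reset: what is moved stays moved. The work goes in short steps, Python scripts to look and compute and a tool call to move; the robot and the scene stay as the last step left them, time stands still between calls to the robot, and variables do not carry over. Pictures are saved under pics/ and viewed, and the job is handed in when it is done.

Besides the shell and the picture viewer there is one more tool, called as name(argument=value, ...) on one line, values as JSON. servo_tool: Moves the arm, as the interface text tells. Its arguments: {"type":"object","properties":{"rows":{"type":"array"}},"required":["rows"]}

```bash
mkdir -p pics; cat > h.py <<'E'
import numpy as np, cv2
from cell import ctrl
def save(n,cam):
    im=ctrl.get_image(cam); cv2.imwrite(f'pics/{n}.png',cv2.cvtColor(im,cv2.COLOR_RGB2BGR)); return im
def ray(ci,u,v):
    f=192/np.tan(np.radians(ci['fovy'])/2); d=np.array([(u-ci['cx'])/f,(v-ci['cy'])/f]); s=d.copy()
    for _ in range(30): s=d/(1+ci['k1']*(s@s))
    R=np.array(ci['R']);t=np.array(ci['t']); return -R.T@t, R.T@np.array([s[0],s[1],1])
def atz(ci,u,v,z):
    o,d=ray(ci,u,v); return o+d*(z-o[2])/d[2]
def proj(ci,X):
    f=192/np.tan(np.radians(ci['fovy'])/2); c=np.array(ci['R'])@np.array(X)+np.array(ci['t']); s=c[:2]/c[2]; s=s*(1+ci['k1']*(s@s)); return s*f+[ci['cx'],ci['cy']]
def st():
    s=ctrl.read_state(); print({k:np.round(v,3).tolist() for k,v in s.items()}); return s
E
python3 - <<'E'
from h import *
s=st()
for c in ['scene','top']:
    save('a_'+c,c); ci=ctrl.camera_info(c); print(c,ci)
    for n in ['stand','screw_l','screw_r']:
        for r in ctrl.mark_of(n,c)[:3]: print(n,r['conf'],np.round(r['point'],1),atz(ci,*r['point'],0 if n=='stand' else 72).round(1))
E
```

```text
{'clock': 0.0, 'qpos': [1.078, 0.629, 0.038, 1.518, -0.027, 0.996, -0.02], 'qd': [0.0, -0.001, -0.0, 0.0, 0.002, 0.0, -0.0], 'tau': [-0.0, -56.341, 1.226, -19.345, 0.011, 0.01, 0.0], 'eef_pos': [268.868, -591.09, 230.391], 'tool_rot': [-3.139, 1.569, 2.001], 'force': [0.047, -0.69, -0.171], 'torque': [0.031, -0.048, 0.02], 'width': 85.593}
scene {'fovy': 52.376483790053044, 'cx': 254.74328470423512, 'cy': 188.00210137722007, 'k1': -0.10403595890856926, 'R': array([[-0.25603456,  0.96665233,  0.00543824],
       [ 0.69198851,  0.18720752, -0.69721249],
       [-0.67498016, -0.17474729, -0.7168439 ]]), 't': array([ 143.88640443, -329.77904237, 1278.56280705])}
stand 0.68 [274.  188.8] [472.6  25.1   0. ]
screw_l 0.91 [217.9 188.5] [572.6 -81.1  72. ]
screw_l 0.71 [358.1 242. ] [639.6 229.   72. ]
screw_l 0.69 [328.6 196.1] [532.  156.8  72. ]
screw_r 0.91 [217.9 188.5] [572.6 -81.1  72. ]
screw_r 0.71 [358.1 242. ] [639.6 229.   72. ]
screw_r 0.69 [328.6 196.1] [532.  156.8  72. ]
top {'fovy': 46.34746900538633, 'cx': 260.98834868689846, 'cy': 189.78343384398087, 'k1': 0.05525422822558943, 'R': array([[-0.00570693, -0.99993516,  0.00985434],
       [-0.98425727,  0.00387608, -0.17669917],
       [ 0.17664952, -0.01070762, -0.98421557]]), 't': array([ -25.0335241 ,  576.66736289, 1167.36440305])}
stand 0.91 [241.6 227.5] [479.1  26.3   0. ]
screw_l 0.6 [279.8 191.4] [568.3 -77.8  72. ]
screw_l 0.57 [192.  205.4] [531.6 155.2  72. ]
screw_r 0.6 [279.8 191.4] [568.3 -77.8  72. ]
screw_r 0.57 [192.  205.4] [531.6 155.2  72. ]
```

View pics/a_scene.png

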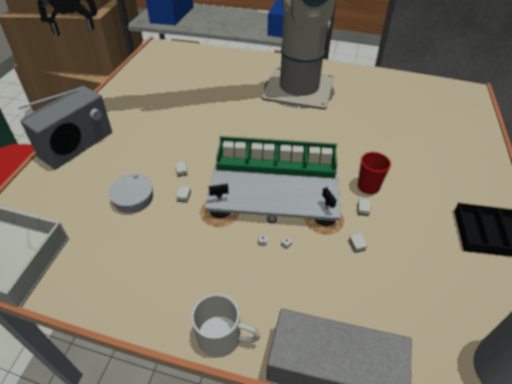

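View pics/a_top.png

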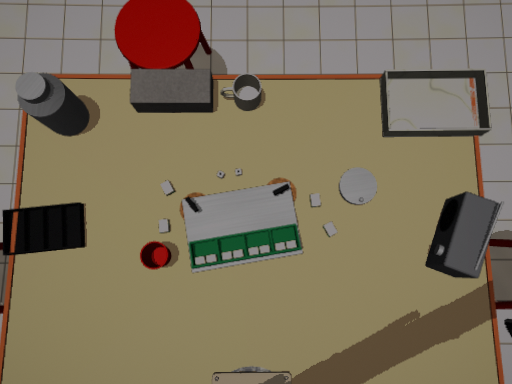

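```bash
python3 - <<'E'
from h import *
p=cv2.imread('pics/a_top.png')[150:250,150:330]; p=cv2.resize(p,None,fx=4.4,fy=4.4,interpolation=cv2.INTER_CUBIC); cv2.imwrite('pics/a_topz.png',p)
E
```

```text
(no output)
```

View pics/a_topz.png

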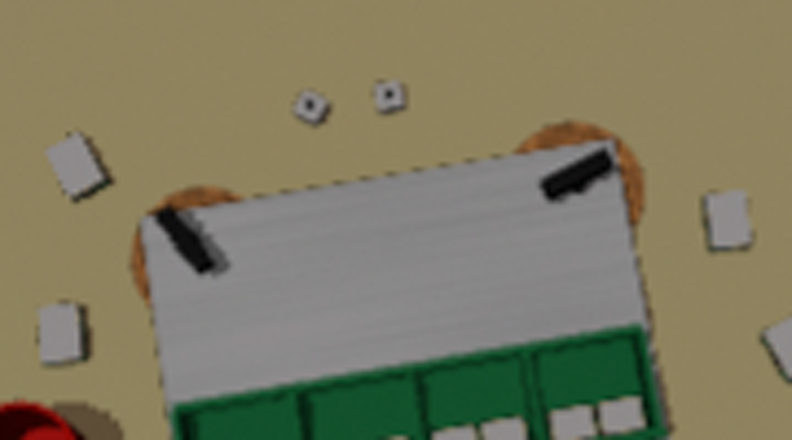

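```bash
cat >> h.py <<'E'
from scipy.spatial.transform import Rotation as Ro
def Rt(s): return Ro.from_euler('xyz',s['tool_rot']).as_matrix()
def ang(v): return np.degrees(np.arctan2(v[1],v[0]))
def bar(cam,z,n,k):
    ci=ctrl.camera_info(cam); out=[]
    for r in ctrl.silhouettes(n,cam)[:k]:
        m=r['region']; v,u=np.nonzero(m); P=np.array([atz(ci,a,b,z)[:2] for a,b in zip(u,v)])
        (c,wh,a)=cv2.minAreaRect(P.astype(np.float32)); pc=np.linalg.eigh(np.cov(P.T))[1][:,1]
        print(n,round(r['conf'],2),len(P),'mean',P.mean(0).round(1),'rect',np.round(c,1),np.round(wh,1),'pca ang',round(ang(pc)%180,1)); out.append((r,P))
    return out
E
python3 - <<'E'
from h import *
s=st(); R=Rt(s); print(R.round(3)); print('z ang',ang(R[:,2]),'y ang',ang(R[:,1]))
for c in ['scene','top']:
    ctrl.get_image(c); bar(c,78,'screw_l',3)
save('w0','wrist'); print(ctrl.camera_info('wrist'))
E
```

```text
{'clock': 0.4, 'qpos': [1.078, 0.629, 0.038, 1.518, -0.027, 0.996, -0.02], 'qd': [-0.002, -0.001, -0.002, 0.001, -0.0, -0.0, 0.002], 'tau': [-0.002, -56.267, 1.224, -19.348, 0.011, 0.004, -0.0], 'eef_pos': [269.081, -591.611, 231.177], 'tool_rot': [3.007, 1.571, 1.863], 'force': [0.224, 0.009, -0.096], 'torque': [0.001, -0.006, 0.044], 'width': 85.214}
[[-0.     0.91   0.414]
 [ 0.     0.414 -0.91 ]
 [-1.     0.    -0.   ]]
z ang -65.54753976196231 y ang 24.452459711342165
screw_l 0.73 344 mean [568.3 157.4] rect [568.  158.8] [ 41.8 106.1] pca ang 1.6
screw_l 0.53 293 mean [604.2 -68.4] rect [610.  -66.2] [94.2 41.2] pca ang 20.0
screw_l 0.55 83 mean [574.1 -78.7] rect [573.5 -78.9] [15.6 41.9] pca ang 117.9
{'fovy': 62.32459851667596, 'cx': 251.57004811310506, 'cy': 187.3831354329744, 'k1': -0.013301345499004478, 'R': array([[ 4.13742627e-01, -9.10393892e-01,  6.36122322e-06],
       [-8.77369919e-01, -3.98732505e-01,  2.66897760e-01],
       [-2.42979554e-01, -1.10432561e-01, -9.63724850e-01]]), 't': array([-651.71259927,  -35.79527309,  378.50521641])}
```

servo_tool(rows=[{"dy": 0.05, "dz": -0.035, "fingers": 0}, {"dy": 0.055, "dz": -0.038, "fingers": 0}, {"dy": 0.055, "dz": -0.038, "fingers": 0}, {"dy": 0.055, "dz": -0.038, "fingers": 0}, {"dy": 0.055, "dz": -0.038, "fingers": 0}])

```text
schema error: expected keys dx, dy, dz, wx, wy, wz, fingers
```

servo_tool(rows=[{"dy": 0.055, "dz": -0.038, "fingers": 0}, {"dy": 0.055, "dz": -0.038, "fingers": 0}, {"dy": 0.055, "dz": -0.038, "fingers": 0}, {"dy": 0.055, "dz": -0.038, "fingers": 0}, {"dy": 0.055, "dz": -0.038, "fingers": 0}])

```text
schema error: expected keys dx, dy, dz, wx, wy, wz, fingers
```

servo_tool(rows=[{"dy": 0.055, "dz": -0.038, "wx": -1, "fingers": 0}, {"dy": 0.04, "dz": -0.035, "wx": -1, "fingers": 0}, {"wx": -1, "fingers": 0}, {"wx": -1, "fingers": 0}, {"wx": -1, "fingers": 0}])

```text
schema error: expected keys dx, dy, dz, wx, wy, wz, fingers
```

servo_tool(rows=[{"wx": -1, "fingers": 0}, {"wx": -1, "fingers": 0}, {"wx": -1, "fingers": 0}, {"wx": -1, "fingers": 0}, {"wx": -1, "fingers": 0}])

```text
schema error: expected keys dx, dy, dz, wx, wy, wz, fingers
```

servo_tool(rows=[{"wx": -1, "fingers": 0}, {"wx": -1, "fingers": 0}, {"wx": -1, "fingers": 0}, {"wx": -1, "fingers": 0}, {"wx": -1, "fingers": 0}])

```text
schema error: expected keys dx, dy, dz, wx, wy, wz, fingers
```

```bash
python3 - <<'E'
from h import *
s=st(); print('z ang',ang(Rt(s)[:,2]))
save('w1','wrist'); ci=ctrl.camera_info('wrist'); bar('wrist',80,'screw_r',2)
for r in ctrl.mark_of('screw_r','wrist')[:2]: print(r['conf'],r['point'],atz(ci,*r['point'],72).round(1))
E
```

```text
{'clock': 0.65, 'qpos': [1.078, 0.628, 0.039, 1.517, -0.027, 0.996, -0.02], 'qd': [0.001, -0.0, 0.001, -0.001, 0.0, -0.0, -0.001], 'tau': [-0.0, -56.305, 1.225, -19.373, 0.011, 0.002, 0.0], 'eef_pos': [269.097, -591.708, 231.329], 'tool_rot': [0.747, 1.571, -0.397], 'force': [-0.051, 0.355, -0.492], 'torque': [-0.037, -0.024, -0.009], 'width': 85.619}
z ang -65.54541076734209
```

View pics/w1.png

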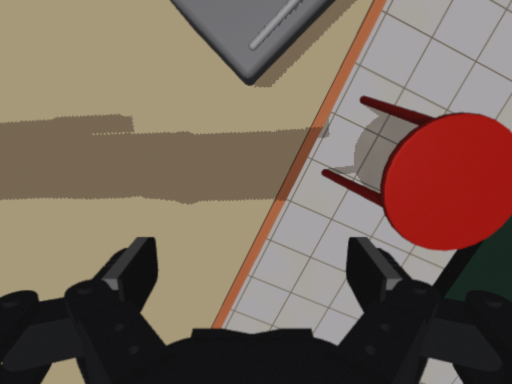

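The start wrist view shows only the table edge and a stool. Every row needs all seven keys, so I'm resending the moves in full.

servo_tool(rows=[{"dx": 0, "dy": 0.05, "dz": -0.035, "wx": 0, "wy": 0, "wz": 0, "fingers": 0}, {"dx": 0, "dy": 0.055, "dz": -0.038, "wx": 0, "wy": 0, "wz": 0, "fingers": 0}, {"dx": 0, "dy": 0.055, "dz": -0.038, "wx": 0, "wy": 0, "wz": 0, "fingers": 0}, {"dx": 0, "dy": 0.055, "dz": -0.038, "wx": 0, "wy": 0, "wz": 0, "fingers": 0}, {"dx": 0, "dy": 0.055, "dz": -0.038, "wx": 0, "wy": 0, "wz": 0, "fingers": 0}])

```text
clock: 1.42
eef_pos: [396.3, -378.9, 231.6]
tool_rot: [0.594, 1.57, -0.55]
force: [0.5, -0.0, 0.8]
width: 85.8
```

servo_tool(rows=[{"dx": 0, "dy": 0.055, "dz": -0.038, "wx": 0, "wy": 0, "wz": 0, "fingers": 0}, {"dx": 0, "dy": 0.055, "dz": -0.038, "wx": 0, "wy": 0, "wz": 0, "fingers": 0}, {"dx": 0, "dy": 0.055, "dz": -0.038, "wx": 0, "wy": 0, "wz": 0, "fingers": 0}, {"dx": 0, "dy": 0.055, "dz": -0.038, "wx": 0, "wy": 0, "wz": 0, "fingers": 0}, {"dx": 0, "dy": 0.055, "dz": -0.038, "wx": 0, "wy": 0, "wz": 0, "fingers": 0}])

```text
clock: 2.05
eef_pos: [525.0, -163.7, 231.6]
tool_rot: [0.762, 1.57, -0.382]
force: [1.0, -1.5, 0.7]
width: 85.6
```

servo_tool(rows=[{"dx": 0, "dy": 0.055, "dz": -0.038, "wx": 0, "wy": 0, "wz": 0, "fingers": 0}, {"dx": 0, "dy": 0.04, "dz": -0.035, "wx": 0, "wy": 0, "wz": 0, "fingers": 0}, {"dx": 0, "dy": 0, "dz": 0, "wx": -1, "wy": 0, "wz": 0, "fingers": 0}, {"dx": 0, "dy": 0, "dz": 0, "wx": -1, "wy": 0, "wz": 0, "fingers": 0}, {"dx": 0, "dy": 0, "dz": 0, "wx": -1, "wy": 0, "wz": 0, "fingers": 0}])

```text
clock: 2.68
eef_pos: [566.5, -85.6, 231.4]
tool_rot: [0.341, 1.571, -0.485]
force: [0.4, -0.5, -0.0]
width: 85.2
```

servo_tool(rows=[{"dx": 0, "dy": 0, "dz": 0, "wx": -1, "wy": 0, "wz": 0, "fingers": 0}, {"dx": 0, "dy": 0, "dz": 0, "wx": -1, "wy": 0, "wz": 0, "fingers": 0}, {"dx": 0, "dy": 0, "dz": 0, "wx": -1, "wy": 0, "wz": 0, "fingers": 0}, {"dx": 0, "dy": 0, "dz": 0, "wx": -1, "wy": 0, "wz": 0, "fingers": 0}, {"dx": 0, "dy": 0, "dz": 0, "wx": -1, "wy": 0, "wz": 0, "fingers": 0}])

```text
clock: 3.3
eef_pos: [566.4, -85.9, 231.4]
tool_rot: [-0.185, 1.571, -0.488]
force: [0.2, 0.6, -0.7]
width: 85.4
```

servo_tool(rows=[{"dx": 0, "dy": 0, "dz": 0, "wx": -1, "wy": 0, "wz": 0, "fingers": 0}, {"dx": 0, "dy": 0, "dz": 0, "wx": -1, "wy": 0, "wz": 0, "fingers": 0}, {"dx": 0, "dy": 0, "dz": 0, "wx": -1, "wy": 0, "wz": 0, "fingers": 0}, {"dx": 0, "dy": 0, "dz": 0, "wx": -1, "wy": 0, "wz": 0, "fingers": 0}, {"dx": 0, "dy": 0, "dz": 0, "wx": -1, "wy": 0, "wz": 0, "fingers": 0}])

```text
clock: 3.92
eef_pos: [566.4, -85.9, 231.4]
tool_rot: [-0.897, 1.571, -0.676]
force: [0.1, 0.0, 0.0]
width: 85.6
```

```bash
python3 - <<'E'
from h import *
s=st(); print('z ang',ang(Rt(s)[:,2]))
save('w2','wrist'); ci=ctrl.camera_info('wrist'); bar('wrist',80,'screw_r',2)
for r in ctrl.mark_of('screw_r','wrist')[:2]: print(r['conf'],r['point'],atz(ci,*r['point'],72).round(1))
E
```

```text
{'clock': 3.925, 'qpos': [0.338, 0.536, -0.362, 1.731, 0.23, 0.916, 0.102], 'qd': [0.146, 0.026, -0.229, -0.007, 0.145, 0.031, 0.69], 'tau': [-0.741, -49.158, -3.076, -17.852, -0.139, -0.033, -0.73], 'eef_pos': [566.38, -85.903, 231.411], 'tool_rot': [-0.897, 1.571, -0.676], 'force': [0.142, 0.001, 0.046], 'torque': [-0.011, -0.036, -0.008], 'width': 85.591}
z ang 12.638403936273637
screw_r 0.7 636 mean [573.  -80.8] rect [573.8 -81.7] [15.1 46.7] pca ang 115.7
0.98 [261.8, 167.1] [574.7 -81.7  72. ]
```

View pics/w2.png

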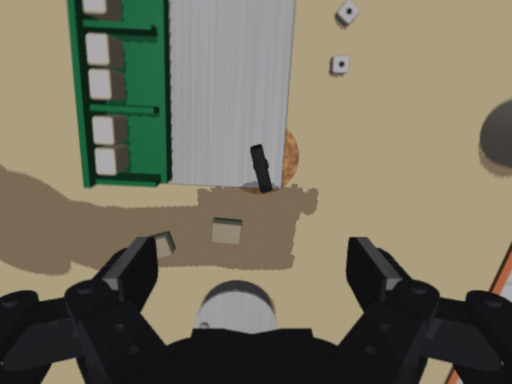

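```bash
python3 - <<'E'
from h import *
p=cv2.imread('pics/w2.png')[125:215,205:325]; p=cv2.resize(p,None,fx=6.6,fy=6.6,interpolation=cv2.INTER_CUBIC); p=cv2.convertScaleAbs(p,alpha=1.8,beta=10);cv2.imwrite('pics/w2z.png',p)
E
```

```text
(no output)
```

View pics/w2z.png

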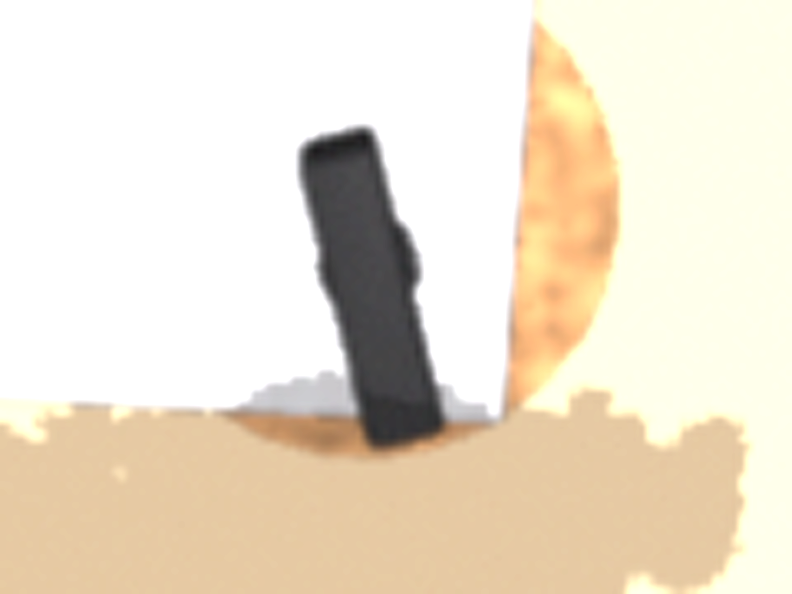

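```bash
python3 - <<'E'
from h import *
ci=ctrl.camera_info('wrist'); o,_=ray(ci,1,1); print('cam',o)
f=lambda x,y: (x/6.6+205-.42, y/6.6+125-.42)
for z in(84,72):
  L=[atz(ci,*f(*q),z)[:2] for q in [(303,155),(368,445),(376,130),(442,425)]]
  print(np.round(L,1),ang(L[0]-L[1]),ang(L[2]-L[3]),np.mean(L,0))
s=ctrl.read_state(); print(s['clock'],s['eef_pos'],ang(Rt(s)[:,2]),s['qpos'])
R=Rt(s); d=np.array([573.8,-81.5,0])-s['eef_pos']; d[2]=0; print('tool dy dz mm',(R.T@d))
E
```

```text
cam [551.70604904 -22.13401405 374.36122264]
[[ 559.7  -64.2]
 [ 577.8 -103.2]
 [ 568.9  -58.6]
 [ 587.6  -98. ]] 114.86823418619834 115.38706606249151 [573.50205156 -81.01435775]
[[ 560.1  -65.9]
 [ 578.9 -106.6]
 [ 569.6  -60.1]
 [ 589.1 -101.2]] 114.86823418619832 115.38706606249157 [574.4028331  -83.44775474]
4.075 [566.35152227 -85.94484164 231.37372811] 12.33576877170582 [ 0.33766052  0.53603877 -0.36155471  1.73121288  0.22963003  0.91595731
  0.0972194 ]
tool dy dz mm [1.63362284e-03 2.75092574e+00 8.22610738e+00]
```

servo_tool(rows=[{"dx": 0, "dy": 0, "dz": 0, "wx": -1, "wy": 0, "wz": 0, "fingers": 0.4}, {"dx": 0, "dy": 0, "dz": 0, "wx": -1, "wy": 0, "wz": 0, "fingers": 0.4}, {"dx": 0.05, "dy": 0, "dz": 0.0117, "wx": -0.13, "wy": 0, "wz": 0, "fingers": 0.4}, {"dx": 0.06, "dy": 0, "dz": 0, "wx": 0, "wy": 0, "wz": 0, "fingers": 0.4}, {"dx": 0.03, "dy": 0, "dz": 0, "wx": 0, "wy": 0, "wz": 0, "fingers": 0.4}])

```text
clock: 4.7
eef_pos: [573.1, -82.2, 124.1]
tool_rot: [2.716, 1.568, -3.129]
force: [0.4, 0.2, -0.9]
width: 51.1
```

```bash
python3 - <<'E'
from h import *
s=st(); print('z ang',ang(Rt(s)[:,2]))
save('w3','wrist'); ci=ctrl.camera_info('wrist'); bar('wrist',80,'screw_r',2); print('tcp proj',proj(ci,[*s['eef_pos'][:2],84]))
for r in ctrl.mark_of('screw_r','wrist')[:2]: print(r['conf'],r['point'],atz(ci,*r['point'],72).round(1))
E
```

```text
{'clock': 4.7, 'qpos': [0.323, 0.688, -0.362, 1.81, 0.352, 0.711, 0.205], 'qd': [-0.082, 0.227, 0.114, 0.11, 0.141, -0.364, -0.12], 'tau': [0.182, -53.533, -4.616, -14.01, -0.13, 0.297, 0.093], 'eef_pos': [573.07, -82.229, 124.122], 'tool_rot': [2.716, 1.568, -3.129], 'force': [0.371, 0.175, -0.904], 'torque': [-0.074, 0.002, 0.07], 'width': 51.134}
z ang 25.111924046375208
tcp proj [255.77069641 213.56023383]
0.94 [255.3, 206.3] [572.6 -81.8  72. ]
```

View pics/w3.png

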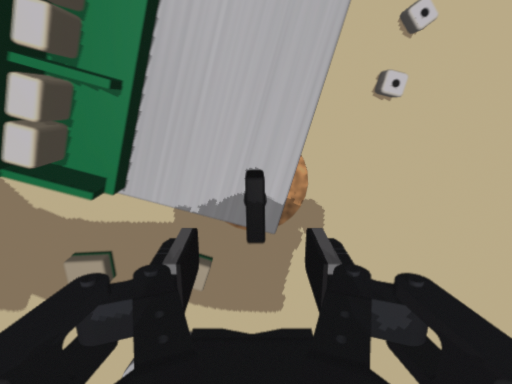

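The wrist view shows the bar upright at column 256, rows 170–242. The TCP axis projects to column 255.8, so the grasp is aligned. Going down.

servo_tool(rows=[{"dx": 0.05, "dy": 0, "dz": 0, "wx": 0, "wy": 0, "wz": 0, "fingers": 0.4}, {"dx": 0.03, "dy": 0, "dz": 0, "wx": 0, "wy": 0, "wz": 0, "fingers": 0.4}, {"dx": 0.012, "dy": 0, "dz": 0, "wx": 0, "wy": 0, "wz": 0, "fingers": 0.4}, {"dx": 0, "dy": 0, "dz": 0, "wx": 0, "wy": 0, "wz": 0, "fingers": 0.6}, {"dx": 0, "dy": 0, "dz": 0, "wx": 0, "wy": 0, "wz": 0, "fingers": 0.75}])

```text
clock: 5.48
eef_pos: [575.4, -82.2, 58.6]
tool_rot: [-0.531, 1.568, -0.091]
force: [-0.3, -0.2, 0.2]
width: 21.4
```

```bash
python3 - <<'E'
from h import *
s=st(); print('z ang',ang(Rt(s)[:,2]))
save('w4','wrist')
E
```

```text
{'clock': 5.475, 'qpos': [0.289, 0.784, -0.309, 1.843, 0.406, 0.575, 0.16], 'qd': [0.0, -0.001, -0.0, 0.004, -0.0, -0.003, -0.001], 'tau': [-0.031, -54.871, -3.927, -11.473, 0.006, 0.008, -0.001], 'eef_pos': [575.383, -82.2, 58.635], 'tool_rot': [-0.531, 1.568, -0.091], 'force': [-0.288, -0.197, 0.199], 'torque': [0.01, -0.019, 0.015], 'width': 21.361}
z ang 25.21577439850952
```

View pics/w4.png

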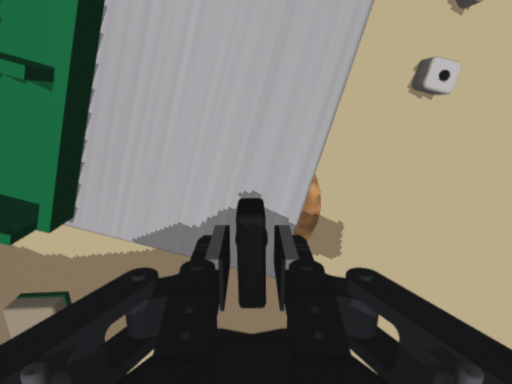

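servo_tool(rows=[{"dx": 0.004, "dy": 0, "dz": 0, "wx": 0, "wy": 0, "wz": 0, "fingers": 0.8}, {"dx": 0, "dy": 0, "dz": 0, "wx": 0, "wy": 0, "wz": 0, "fingers": 0.88}, {"dx": 0, "dy": 0, "dz": 0, "wx": 0, "wy": 0, "wz": 0, "fingers": 1}, {"dx": 0, "dy": 0, "dz": 0, "wx": 0, "wy": 0, "wz": 0, "fingers": 1}, {"dx": 0, "dy": 0, "dz": 0, "wx": 0, "wy": 0, "wz": 0, "fingers": 1}])

```text
clock: 6.15
eef_pos: [575.2, -82.1, 55.0]
tool_rot: [-0.481, 1.569, -0.041]
force: [1.3, -0.2, 6.4]
width: 11.2
```

```bash
python3 - <<'E'
from h import *
s=st(); print('z ang',ang(Rt(s)[:,2]))
E
```

```text
{'clock': 6.15, 'qpos': [0.287, 0.789, -0.306, 1.844, 0.409, 0.568, 0.158], 'qd': [-0.002, 0.001, -0.001, 0.001, -0.0, -0.0, -0.001], 'tau': [0.047, -51.99, -3.508, -9.94, -0.042, 0.192, -0.016], 'eef_pos': [575.245, -82.108, 55.002], 'tool_rot': [-0.481, 1.569, -0.041], 'force': [1.349, -0.231, 6.404], 'torque': [-0.017, -0.04, 0.021], 'width': 11.17}
z ang 25.238251136152623
```

servo_tool(rows=[{"dx": 0, "dy": 0, "dz": 0, "wx": 0.5, "wy": 0, "wz": 0, "fingers": 1}, {"dx": 0, "dy": 0, "dz": 0, "wx": 0.5, "wy": 0, "wz": 0, "fingers": 1}, {"dx": 0, "dy": 0, "dz": 0, "wx": 0.5, "wy": 0, "wz": 0, "fingers": 1}])

```text
clock: 6.52
eef_pos: [575.0, -82.2, 54.7]
tool_rot: [-0.386, 1.569, -0.105]
force: [0.4, 1.1, 4.9]
width: 11.4
```

```bash
cat > m.py <<'E'
from h import *
s=ctrl.read_state(); print(round(s['clock'],3),'z ang',round(ang(Rt(s)[:,2]),2),'pos',s['eef_pos'].round(2) if hasattr(s['eef_pos'],'round') else np.round(s['eef_pos'],2),'F',np.round(s['force'],2),'T',np.round(s['torque'],3),'tau57',np.round(s['tau'][4:],3),'q7',round(s['qpos'][6],3))
E
python3 m.py
```

```text
6.525 z ang 16.09 pos [574.97 -82.22  54.71] F [0.37 1.07 4.89] T [-0.022 -0.206  0.038] tau57 [0.048 0.324 0.276] q7 0.046
```

servo_tool(rows=[{"dx": 0, "dy": 0, "dz": 0, "wx": 0.5, "wy": 0, "wz": 0, "fingers": 1}])

```text
clock: 6.65
eef_pos: [574.9, -82.2, 54.6]
tool_rot: [-0.351, 1.57, -0.122]
force: [0.9, 0.3, 5.1]
width: 11.6
```

```bash
python3 m.py
```

```text
6.65 z ang 13.07 pos [574.91 -82.24  54.62] F [0.93 0.29 5.11] T [-0.109 -0.254  0.026] tau57 [0.022 0.411 0.288] q7 0.009
```

servo_tool(rows=[{"dx": 0, "dy": 0, "dz": 0, "wx": 0.5, "wy": 0, "wz": 0, "fingers": 1}])

```text
clock: 6.78
eef_pos: [574.8, -82.3, 54.5]
tool_rot: [-0.322, 1.57, -0.147]
force: [1.7, -0.1, 4.5]
width: 11.4
```

```bash
python3 m.py
```

```text
6.775 z ang 10.05 pos [574.79 -82.26  54.51] F [ 1.67 -0.1   4.45] T [-0.068 -0.343  0.021] tau57 [-0.006  0.493  0.286] q7 -0.028
```

servo_tool(rows=[{"dx": 0.00013, "dy": 0, "dz": 0, "wx": 0.5, "wy": 0, "wz": 0, "fingers": 1}, {"dx": 0.00013, "dy": 0, "dz": 0, "wx": 0.5, "wy": 0, "wz": 0, "fingers": 1}])

```text
clock: 7.02
eef_pos: [574.6, -82.3, 54.3]
tool_rot: [-0.356, 1.57, -0.285]
force: [1.9, -0.4, 5.4]
width: 11.1
```

```bash
python3 m.py
```

```text
7.025 z ang 4.04 pos [574.64 -82.28  54.29] F [ 1.95 -0.44  5.42] T [-0.099 -0.254  0.003] tau57 [0.008 0.399 0.282] q7 -0.1
```

servo_tool(rows=[{"dx": 0.00013, "dy": 0, "dz": 0, "wx": 0.5, "wy": 0, "wz": 0, "fingers": 1}, {"dx": 0.00013, "dy": 0, "dz": 0, "wx": 0.5, "wy": 0, "wz": 0, "fingers": 1}])

```text
clock: 7.28
eef_pos: [574.5, -82.3, 54.1]
tool_rot: [-0.517, 1.57, -0.551]
force: [1.0, -0.7, 6.5]
width: 11.5
```

```bash
python3 m.py
```

```text
7.275 z ang -1.97 pos [574.47 -82.31  54.09] F [ 0.98 -0.73  6.55] T [-0.076 -0.225 -0.024] tau57 [0.032 0.306 0.28 ] q7 -0.172
```

servo_tool(rows=[{"dx": 0.00013, "dy": 0, "dz": 0, "wx": 0.5, "wy": 0, "wz": 0, "fingers": 1}, {"dx": 0.00013, "dy": 0, "dz": 0, "wx": 0.5, "wy": 0, "wz": 0, "fingers": 1}])

```text
clock: 7.52
eef_pos: [574.3, -82.3, 53.9]
tool_rot: [-1.341, 1.571, -1.48]
force: [0.7, -1.1, 6.1]
width: 11.8
```

```bash
python3 m.py
```

```text
7.525 z ang -7.96 pos [574.31 -82.26  53.88] F [ 0.67 -1.14  6.07] T [-0.082 -0.126 -0.019] tau57 [0.055 0.213 0.278] q7 -0.244
```

servo_tool(rows=[{"dx": 0.00013, "dy": 0, "dz": 0, "wx": 0.5, "wy": 0, "wz": 0, "fingers": 1}, {"dx": 0.00013, "dy": 0, "dz": 0, "wx": 0.5, "wy": 0, "wz": 0, "fingers": 1}])

```text
clock: 7.78
eef_pos: [574.1, -82.2, 53.7]
tool_rot: [-2.433, 1.57, -2.677]
force: [-0.0, -0.6, 6.4]
width: 11.4
```

```bash
python3 m.py
```

```text
7.775 z ang -13.97 pos [574.14 -82.24  53.67] F [-0.03 -0.64  6.38] T [-0.079 -0.088  0.014] tau57 [0.08  0.12  0.276] q7 -0.315
```

servo_tool(rows=[{"dx": 0.00013, "dy": 0, "dz": 0, "wx": 0.5, "wy": 0, "wz": 0, "fingers": 1}, {"dx": 0.00013, "dy": 0, "dz": 0, "wx": 0.5, "wy": 0, "wz": 0, "fingers": 1}])

```text
clock: 8.02
eef_pos: [573.9, -82.2, 53.4]
tool_rot: [-2.675, 1.57, -3.023]
force: [-0.0, -0.0, 6.8]
width: 11.0
```

```bash
python3 m.py
```

```text
8.025 z ang -19.97 pos [573.92 -82.21  53.44] F [-0.05 -0.02  6.82] T [-0.039 -0.03  -0.015] tau57 [0.104 0.028 0.275] q7 -0.385
```

servo_tool(rows=[{"dx": 0.00013, "dy": 0, "dz": 0, "wx": 0.5, "wy": 0, "wz": 0, "fingers": 1}, {"dx": 0.00013, "dy": 0, "dz": 0, "wx": 0.5, "wy": 0, "wz": 0, "fingers": 1}])

```text
clock: 8.28
eef_pos: [573.8, -82.2, 53.3]
tool_rot: [-2.654, 1.57, -3.108]
force: [0.1, 0.0, 6.5]
width: 11.2
```

```bash
python3 m.py
```

```text
8.275 z ang -25.97 pos [573.8  -82.16  53.26] F [0.15 0.03 6.53] T [-0.026  0.008 -0.057] tau57 [ 0.129 -0.063  0.273] q7 -0.455
```

servo_tool(rows=[{"dx": 0.00013, "dy": 0, "dz": 0, "wx": 0.5, "wy": 0, "wz": 0, "fingers": 1}, {"dx": 0.00013, "dy": 0, "dz": 0, "wx": 0.5, "wy": 0, "wz": 0, "fingers": 1}])

```text
clock: 8.52
eef_pos: [573.7, -82.1, 53.1]
tool_rot: [-2.649, 1.57, 3.076]
force: [-0.7, -0.8, 7.7]
width: 11.3
```

```bash
python3 m.py
```

```text
8.525 z ang -31.97 pos [573.65 -82.07  53.05] F [-0.7  -0.78  7.69] T [-0.019  0.07   0.024] tau57 [ 0.154 -0.153  0.272] q7 -0.525
```

servo_tool(rows=[{"dx": 0.00013, "dy": 0, "dz": 0, "wx": 0.5, "wy": 0, "wz": 0, "fingers": 1}, {"dx": 0.00013, "dy": 0, "dz": 0, "wx": 0.5, "wy": 0, "wz": 0, "fingers": 1}])

```text
clock: 8.78
eef_pos: [573.5, -81.9, 52.9]
tool_rot: [-2.627, 1.569, 2.993]
force: [-0.8, 0.1, 8.0]
width: 11.1
```

```bash
python3 m.py
```

```text
8.775 z ang -37.96 pos [573.51 -81.94  52.85] F [-0.85  0.09  7.96] T [-0.005  0.156  0.023] tau57 [ 0.179 -0.24   0.271] q7 -0.595
```

servo_tool(rows=[{"dx": 5e-05, "dy": 0, "dz": 0, "wx": 0.5, "wy": 0, "wz": 0, "fingers": 1}, {"dx": 5e-05, "dy": 0, "dz": 0, "wx": 0.5, "wy": 0, "wz": 0, "fingers": 1}])

```text
clock: 9.02
eef_pos: [573.4, -81.9, 52.7]
tool_rot: [-2.596, 1.569, 2.92]
force: [-0.8, 0.4, 6.3]
width: 11.1
```

```bash
python3 m.py
```

```text
9.025 z ang -43.97 pos [573.37 -81.86  52.67] F [-0.83  0.44  6.25] T [0.088 0.142 0.027] tau57 [ 0.2   -0.238  0.268] q7 -0.665
```

servo_tool(rows=[{"dx": 5e-05, "dy": 0, "dz": 0, "wx": 0.5, "wy": 0, "wz": 0, "fingers": 1}, {"dx": 5e-05, "dy": 0, "dz": 0, "wx": 0.5, "wy": 0, "wz": 0, "fingers": 1}])

```text
clock: 9.28
eef_pos: [573.3, -81.7, 52.5]
tool_rot: [-2.538, 1.569, 2.874]
force: [-0.2, 0.8, 5.6]
width: 11.9
```

```bash
python3 m.py
```

```text
9.275 z ang -49.96 pos [573.27 -81.72  52.48] F [-0.16  0.8   5.56] T [0.086 0.121 0.028] tau57 [ 0.224 -0.251  0.267] q7 -0.734
```

servo_tool(rows=[{"dx": 5e-05, "dy": 0, "dz": 0, "wx": 0.5, "wy": 0, "wz": 0, "fingers": 1}, {"dx": 5e-05, "dy": 0, "dz": 0, "wx": 0.5, "wy": 0, "wz": 0, "fingers": 1}])

```text
clock: 9.52
eef_pos: [573.1, -81.6, 52.3]
tool_rot: [-2.467, 1.568, 2.839]
force: [0.0, 0.4, 5.4]
width: 11.4
```

```bash
python3 m.py
```

```text
9.525 z ang -55.96 pos [573.14 -81.62  52.31] F [0.04 0.39 5.4 ] T [0.172 0.162 0.056] tau57 [ 0.251 -0.261  0.265] q7 -0.803
```

servo_tool(rows=[{"dx": 5e-05, "dy": 0, "dz": 0, "wx": 0.5, "wy": 0, "wz": 0, "fingers": 1}, {"dx": 5e-05, "dy": 0, "dz": 0, "wx": 0.5, "wy": 0, "wz": 0, "fingers": 1}])

```text
clock: 9.78
eef_pos: [573.1, -81.5, 52.1]
tool_rot: [-2.406, 1.568, 2.796]
force: [-1.3, 1.6, 3.9]
width: 11.2
```

```bash
python3 m.py
```

```text
9.775 z ang -61.95 pos [573.08 -81.46  52.12] F [-1.34  1.56  3.95] T [ 0.292  0.292 -0.003] tau57 [ 0.334 -0.586  0.263] q7 -0.873
```

servo_tool(rows=[{"dx": 0.0001, "dy": 0, "dz": 0, "wx": 0.5, "wy": 0, "wz": 0, "fingers": 1}, {"dx": 0.0001, "dy": 0, "dz": 0, "wx": 0.5, "wy": 0, "wz": 0, "fingers": 1}])

```text
clock: 10.02
eef_pos: [573.1, -81.4, 51.9]
tool_rot: [-2.34, 1.568, 2.757]
force: [-3.1, 3.4, 5.0]
width: 11.1
```

```bash
python3 m.py
```

```text
10.025 z ang -67.94 pos [573.06 -81.35  51.93] F [-3.05  3.37  4.98] T [0.543 0.628 0.028] tau57 [ 0.441 -1.259  0.233] q7 -0.942
```

servo_tool(rows=[{"dx": 0.0001, "dy": 0, "dz": 0, "wx": 0.5, "wy": 0, "wz": 0, "fingers": 1}, {"dx": 0.0001, "dy": 0, "dz": 0, "wx": 0.5, "wy": 0, "wz": 0, "fingers": 1}])

```text
clock: 10.28
eef_pos: [573.0, -81.2, 51.8]
tool_rot: [-2.273, 1.568, 2.72]
force: [-4.8, 3.3, 3.9]
width: 11.1
```

```bash
python3 m.py
```

```text
10.275 z ang -73.93 pos [573.01 -81.22  51.77] F [-4.77  3.32  3.86] T [0.726 0.744 0.037] tau57 [ 0.487 -1.549  0.219] q7 -1.011
```

```bash
python3 m.py; python3 - <<'E'
from h import *
save('w5','wrist'); save('s5','scene')
p=cv2.imread('pics/s5.png')[120:260,170:370]; cv2.imwrite('pics/s5z.png',cv2.resize(p,None,fx=4,fy=4,interpolation=cv2.INTER_CUBIC))
E
python3 m.py
```

```text
10.275 z ang -73.93 pos [573.01 -81.22  51.77] F [-4.77  3.32  3.86] T [0.726 0.744 0.037] tau57 [ 0.487 -1.549  0.219] q7 -1.011
10.375 z ang -73.9 pos [573.01 -81.24  51.78] F [-2.94  2.54  4.72] T [ 0.658  0.818 -0.027] tau57 [ 0.346 -1.525 -0.126] q7 -1.011
```

View pics/w5.png

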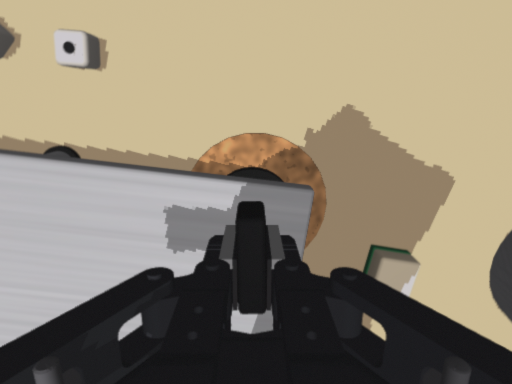

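View pics/s5z.png

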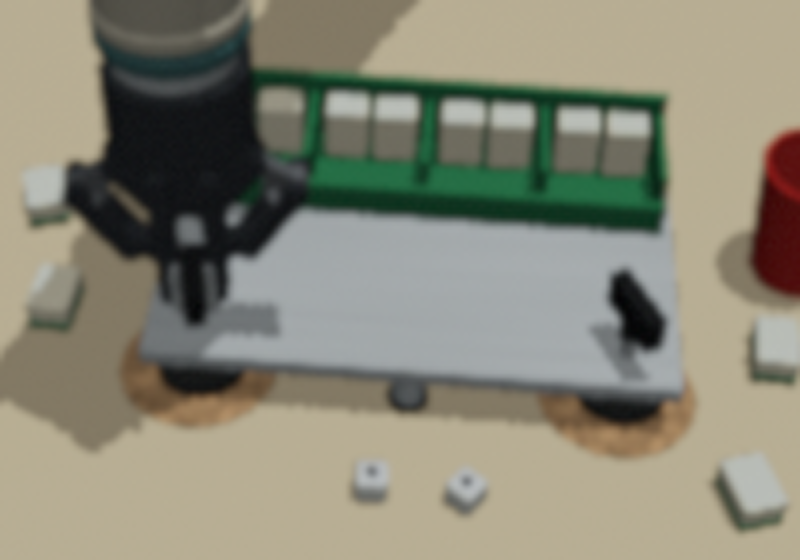

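The scene picture shows the gripper on the right bar, clear of the rack, with nothing else touching. TCP drift fits a grip 1.5 mm off-centre along the bar, so I'll release, recentre and regrip.

servo_tool(rows=[{"dx": 0, "dy": 0, "dz": 0, "wx": 0, "wy": 0, "wz": 0, "fingers": 0.7}, {"dx": 0, "dy": 0.002, "dz": 0, "wx": 0, "wy": 0, "wz": 0, "fingers": 0.7}, {"dx": 0, "dy": 0, "dz": 0, "wx": 0, "wy": 0, "wz": 0, "fingers": 0.7}])

```text
clock: 10.75
eef_pos: [576.4, -82.3, 52.1]
tool_rot: [0.755, 1.569, -0.533]
force: [-0.2, 0.2, -0.1]
width: 25.5
```

```bash
python3 m.py; python3 - <<'E'
from h import *
save('w6','wrist')
E
```

```text
10.75 z ang -73.81 pos [576.45 -82.3   52.14] F [-0.15  0.22 -0.13] T [-0.023  0.053 -0.041] tau57 [ 0.007 -0.015 -0.007] q7 -1.01
```

View pics/w6.png

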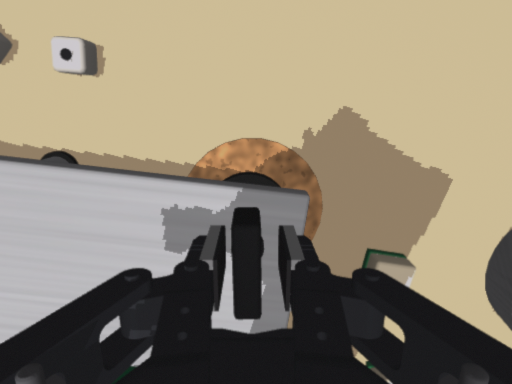

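servo_tool(rows=[{"dx": 0, "dy": -0.0018, "dz": -0.0027, "wx": 0, "wy": 0, "wz": 0, "fingers": 0.8}, {"dx": 0, "dy": 0, "dz": 0, "wx": 0, "wy": 0, "wz": 0, "fingers": 0.87}, {"dx": -0.001, "dy": 0, "dz": 0, "wx": 0, "wy": 0, "wz": 0, "fingers": 1}, {"dx": 0, "dy": 0, "dz": 0, "wx": 0, "wy": 0, "wz": 0, "fingers": 1}, {"dx": 0, "dy": 0, "dz": 0, "wx": 0, "wy": 0, "wz": 0, "fingers": 1}])

```text
clock: 11.42
eef_pos: [574.1, -80.7, 52.6]
tool_rot: [0.122, 1.57, -1.166]
force: [2.2, -3.6, -6.3]
width: 11.3
```

```bash
python3 m.py
```

```text
11.425 z ang -73.78 pos [574.07 -80.7   52.62] F [ 2.15 -3.56 -6.3 ] T [-0.684 -0.511  0.042] tau57 [-0.436  1.041 -0.056] q7 -1.012
```

servo_tool(rows=[{"dx": 0.00013, "dy": 0, "dz": 0, "wx": 0.5, "wy": 0, "wz": 0, "fingers": 1}, {"dx": 0.00013, "dy": 0, "dz": 0, "wx": 0.5, "wy": 0, "wz": 0, "fingers": 1}])

```text
clock: 11.68
eef_pos: [574.0, -80.7, 52.5]
tool_rot: [0.244, 1.57, -1.152]
force: [2.4, -4.3, -8.3]
width: 11.4
```

```bash
python3 m.py
```

```text
11.675 z ang -79.99 pos [574.02 -80.66  52.49] F [ 2.36 -4.26 -8.29] T [-0.875 -0.59   0.065] tau57 [-0.395  1.331  0.214] q7 -1.084
```

servo_tool(rows=[{"dx": 0.00013, "dy": 0, "dz": 0, "wx": 0.5, "wy": 0, "wz": 0, "fingers": 1}])

```text
clock: 11.8
eef_pos: [574.0, -80.7, 52.4]
tool_rot: [0.293, 1.57, -1.155]
force: [3.1, -4.1, -9.8]
width: 11.5
```

```bash
python3 m.py
```

```text
11.8 z ang -82.99 pos [574.04 -80.66  52.4 ] F [ 3.08 -4.13 -9.82] T [-0.844 -0.593  0.102] tau57 [-0.422  1.383  0.198] q7 -1.119
```

servo_tool(rows=[{"dx": 0.0015, "dy": 0, "dz": 0.0007, "wx": 0, "wy": 0, "wz": 0, "fingers": 1}, {"dx": 0.001, "dy": 0, "dz": 0.0006, "wx": 0, "wy": 0, "wz": 0, "fingers": 1}, {"dx": 0, "dy": 0, "dz": 0, "wx": 0, "wy": 0, "wz": 0, "fingers": 1}])

```text
clock: 12.18
eef_pos: [574.1, -80.7, 52.0]
tool_rot: [2.552, 1.57, 1.107]
force: [-2.1, -1.7, 5.2]
width: 11.3
```

```bash
python3 m.py
```

```text
12.175 z ang -82.79 pos [574.08 -80.68  52.02] F [-2.05 -1.69  5.17] T [-0.47   0.211 -0.039] tau57 [-0.356 -0.043  0.005] q7 -1.115
```

servo_tool(rows=[{"dx": 0, "dy": 0, "dz": 0, "wx": -0.5, "wy": 0, "wz": 0, "fingers": 1}, {"dx": 0, "dy": 0, "dz": 0, "wx": -0.5, "wy": 0, "wz": 0, "fingers": 1}])

```text
clock: 12.42
eef_pos: [574.1, -80.7, 52.2]
tool_rot: [2.328, 1.57, 0.989]
force: [-1.0, -2.3, 6.6]
width: 11.0
```

```bash
python3 m.py
```

```text
12.425 z ang -76.71 pos [574.11 -80.69  52.16] F [-1.   -2.31  6.59] T [-0.384  0.206 -0.095] tau57 [-0.419 -0.155 -0.195] q7 -1.044
```

servo_tool(rows=[{"dx": 0, "dy": 0, "dz": 0, "wx": -0.5, "wy": 0, "wz": 0, "fingers": 1}])

```text
clock: 12.55
eef_pos: [574.1, -80.7, 52.2]
tool_rot: [2.242, 1.57, 0.955]
force: [-1.1, -1.8, 7.7]
width: 11.2
```

```bash
python3 m.py
```

```text
12.55 z ang -73.71 pos [574.12 -80.74  52.23] F [-1.1  -1.77  7.73] T [-0.392  0.242 -0.061] tau57 [-0.423 -0.208 -0.2  ] q7 -1.009
```

servo_tool(rows=[{"dx": 0, "dy": 0, "dz": 0, "wx": 0.5, "wy": 0, "wz": 0, "fingers": 1}, {"dx": 0, "dy": 0, "dz": 0, "wx": 0.5, "wy": 0, "wz": 0, "fingers": 1}])

```text
clock: 12.8
eef_pos: [574.1, -80.7, 52.1]
tool_rot: [2.437, 1.57, 1.043]
force: [-1.4, -1.6, 6.2]
width: 10.9
```

```bash
python3 m.py
```

```text
12.8 z ang -79.87 pos [574.1  -80.66  52.11] F [-1.4  -1.62  6.22] T [-0.402  0.159  0.124] tau57 [-0.262 -0.079  0.208] q7 -1.081
```

servo_tool(rows=[{"dx": 0, "dy": 0, "dz": 0, "wx": 0.5, "wy": 0, "wz": 0, "fingers": 1}])

```text
clock: 12.92
eef_pos: [574.1, -80.7, 52.0]
tool_rot: [2.488, 1.57, 1.041]
force: [0.2, -1.9, 4.7]
width: 11.0
```

```bash
python3 m.py
```

```text
12.925 z ang -82.87 pos [574.09 -80.66  52.02] F [ 0.23 -1.88  4.68] T [-0.447  0.183  0.129] tau57 [-0.278 -0.025  0.194] q7 -1.115
```

Friction now looks like about 0.10 N m in both directions, so the pad seems to be loaded. I'll back off and come forward again, well centred, to pin down where it first touches.

servo_tool(rows=[{"dx": -0.00025, "dy": 0, "dz": 0, "wx": -1, "wy": 0, "wz": 0, "fingers": 1}, {"dx": -0.00025, "dy": 0, "dz": 0, "wx": -1, "wy": 0, "wz": 0, "fingers": 1}, {"dx": -0.00025, "dy": 0, "dz": 0, "wx": -1, "wy": 0, "wz": 0, "fingers": 1}, {"dx": -0.00025, "dy": 0, "dz": 0, "wx": -1, "wy": 0, "wz": 0, "fingers": 1}, {"dx": -0.00025, "dy": 0, "dz": 0, "wx": -1, "wy": 0, "wz": 0, "fingers": 1}])

```text
clock: 13.55
eef_pos: [574.2, -80.9, 53.0]
tool_rot: [1.491, 1.57, 0.573]
force: [-0.1, -2.0, 4.0]
width: 11.1
```

```bash
python3 m.py
```

```text
13.55 z ang -52.6 pos [574.16 -80.88  52.96] F [-0.14 -1.96  3.97] T [-0.407  0.028 -0.043] tau57 [-0.613 -0.025 -0.529] q7 -0.766
```

servo_tool(rows=[{"dx": -0.00025, "dy": 0, "dz": 0, "wx": -1, "wy": 0, "wz": 0, "fingers": 1}, {"dx": 0.00013, "dy": 0, "dz": 0, "wx": 0.5, "wy": 0, "wz": 0, "fingers": 1}, {"dx": 0.00013, "dy": 0, "dz": 0, "wx": 0.5, "wy": 0, "wz": 0, "fingers": 1}, {"dx": 0.00013, "dy": 0, "dz": 0, "wx": 0.5, "wy": 0, "wz": 0, "fingers": 1}])

```text
clock: 14.05
eef_pos: [574.2, -80.9, 52.8]
tool_rot: [1.638, 1.57, 0.66]
force: [-1.1, -2.2, 7.1]
width: 11.2
```

```bash
python3 m.py
```

```text
14.05 z ang -56.06 pos [574.15 -80.87  52.81] F [-1.14 -2.17  7.15] T [-0.369  0.168  0.033] tau57 [-0.184 -0.195  0.271] q7 -0.806
```

servo_tool(rows=[{"dx": 0.00013, "dy": 0, "dz": 0, "wx": 0.5, "wy": 0, "wz": 0, "fingers": 1}])

```text
clock: 14.18
eef_pos: [574.1, -80.8, 52.7]
tool_rot: [1.769, 1.57, 0.738]
force: [-0.7, -2.4, 6.1]
width: 11.1
```

```bash
python3 m.py
```

```text
14.175 z ang -59.05 pos [574.13 -80.84  52.68] F [-0.73 -2.44  6.11] T [-0.38   0.227 -0.012] tau57 [-0.186 -0.198  0.271] q7 -0.84
```

servo_tool(rows=[{"dx": 0.00013, "dy": 0, "dz": 0, "wx": 0.5, "wy": 0, "wz": 0, "fingers": 1}])

```text
clock: 14.3
eef_pos: [574.2, -80.8, 52.6]
tool_rot: [1.774, 1.57, 0.691]
force: [-0.7, -2.7, 6.7]
width: 11.2
```

```bash
python3 m.py
```

```text
14.3 z ang -62.05 pos [574.15 -80.81  52.61] F [-0.66 -2.65  6.67] T [-0.409  0.24  -0.016] tau57 [-0.19  -0.205  0.267] q7 -0.875
```

servo_tool(rows=[{"dx": 0.00013, "dy": 0, "dz": 0, "wx": 0.5, "wy": 0, "wz": 0, "fingers": 1}])

```text
clock: 14.42
eef_pos: [574.2, -80.8, 52.5]
tool_rot: [1.788, 1.57, 0.653]
force: [-0.6, -1.6, 7.4]
width: 11.0
```

```bash
python3 m.py
```

```text
14.425 z ang -65.05 pos [574.18 -80.81  52.53] F [-0.57 -1.58  7.4 ] T [-0.409  0.237  0.047] tau57 [-0.203 -0.217  0.255] q7 -0.909
```

servo_tool(rows=[{"dx": 0.00013, "dy": 0, "dz": 0, "wx": 0.5, "wy": 0, "wz": 0, "fingers": 1}])

```text
clock: 14.55
eef_pos: [574.1, -80.8, 52.4]
tool_rot: [1.941, 1.57, 0.753]
force: [-0.8, -2.2, 8.0]
width: 10.9
```

```bash
python3 m.py
```

```text
14.55 z ang -68.04 pos [574.14 -80.77  52.42] F [-0.84 -2.21  8.02] T [-0.393  0.193  0.067] tau57 [-0.214 -0.225  0.245] q7 -0.944
```

servo_tool(rows=[{"dx": 0.00013, "dy": 0, "dz": 0, "wx": 0.5, "wy": 0, "wz": 0, "fingers": 1}])

```text
clock: 14.68
eef_pos: [574.1, -80.7, 52.3]
tool_rot: [2.088, 1.57, 0.848]
force: [-1.7, -2.4, 7.6]
width: 10.7
```

```bash
python3 m.py
```

```text
14.675 z ang -71.04 pos [574.11 -80.74  52.33] F [-1.69 -2.37  7.62] T [-0.425  0.21   0.084] tau57 [-0.225 -0.234  0.234] q7 -0.979
```

servo_tool(rows=[{"dx": 0.00013, "dy": 0, "dz": 0, "wx": 0.5, "wy": 0, "wz": 0, "fingers": 1}])

```text
clock: 14.8
eef_pos: [574.1, -80.8, 52.2]
tool_rot: [2.142, 1.57, 0.85]
force: [-1.9, -1.4, 8.2]
width: 11.1
```

```bash
python3 m.py
```

```text
14.8 z ang -74.04 pos [574.11 -80.77  52.24] F [-1.86 -1.41  8.21] T [-0.357  0.219  0.023] tau57 [-0.235 -0.242  0.224] q7 -1.013
```

servo_tool(rows=[{"dx": 0.00013, "dy": 0, "dz": 0, "wx": 0.5, "wy": 0, "wz": 0, "fingers": 1}])

```text
clock: 14.92
eef_pos: [574.1, -80.7, 52.2]
tool_rot: [2.214, 1.57, 0.87]
force: [-1.3, -2.3, 7.7]
width: 11.2
```

```bash
python3 m.py
```

```text
14.925 z ang -77.03 pos [574.12 -80.71  52.16] F [-1.31 -2.3   7.7 ] T [-0.394  0.249  0.053] tau57 [-0.246 -0.25   0.213] q7 -1.048
```

servo_tool(rows=[{"dx": 0.00013, "dy": 0, "dz": 0, "wx": 0.5, "wy": 0, "wz": 0, "fingers": 1}])

```text
clock: 15.05
eef_pos: [574.1, -80.7, 52.1]
tool_rot: [2.245, 1.57, 0.848]
force: [-1.5, -0.9, 7.5]
width: 10.9
```

```bash
python3 m.py
```

```text
15.05 z ang -80.04 pos [574.13 -80.73  52.07] F [-1.49 -0.94  7.47] T [-0.325  0.307  0.045] tau57 [-0.257 -0.257  0.203] q7 -1.083
```

servo_tool(rows=[{"dx": 0.00013, "dy": 0, "dz": 0, "wx": 0.5, "wy": 0, "wz": 0, "fingers": 1}])

```text
clock: 15.18
eef_pos: [574.1, -80.7, 52.0]
tool_rot: [2.358, 1.57, 0.909]
force: [-1.7, -1.6, 7.3]
width: 11.2
```

```bash
python3 m.py
```

```text
15.175 z ang -83.03 pos [574.12 -80.67  51.97] F [-1.7  -1.58  7.3 ] T [-0.374  0.291  0.081] tau57 [-0.269 -0.265  0.193] q7 -1.117
```

The kink is clear: tau7 holds at 0.271 down to −60°, then falls linearly, so first touch is at about −60.8°. The screw is 0.39 rad past that, and I'm adding 0.08 rad before letting go.

servo_tool(rows=[{"dx": 0.0001, "dy": 0, "dz": 0, "wx": 0.4, "wy": 0, "wz": 0, "fingers": 1}, {"dx": 0.0001, "dy": 0, "dz": 0, "wx": 0.4, "wy": 0, "wz": 0, "fingers": 1}])

```text
clock: 15.42
eef_pos: [574.1, -80.6, 51.8]
tool_rot: [2.509, 1.57, 0.976]
force: [-1.3, -1.8, 8.2]
width: 11.2
```

```bash
python3 m.py
```

```text
15.425 z ang -87.8 pos [574.1  -80.62  51.82] F [-1.26 -1.76  8.24] T [-0.367  0.309  0.124] tau57 [-0.317 -0.264  0.119] q7 -1.173
```

servo_tool(rows=[{"dx": 0, "dy": 0, "dz": 0, "wx": 0, "wy": 0, "wz": 0, "fingers": 1}, {"dx": 0, "dy": 0, "dz": 0, "wx": 0, "wy": 0, "wz": 0, "fingers": 0.7}, {"dx": 0, "dy": 0, "dz": 0, "wx": 0, "wy": 0, "wz": 0, "fingers": 0.5}, {"dx": -0.03, "dy": 0, "dz": 0, "wx": 0, "wy": 0, "wz": 0, "fingers": 0.5}, {"dx": -0.06, "dy": 0, "dz": 0, "wx": 0, "wy": 0, "wz": 0, "fingers": 0.5}])

```text
clock: 16.05
eef_pos: [572.2, -80.0, 116.9]
tool_rot: [-1.885, 1.565, 2.869]
force: [0.4, -0.3, -0.1]
width: 42.5
```

```bash
python3 m.py; python3 - <<'E'
from h import *
save('w7','wrist'); im=ctrl.get_image('top'); bar('top',78,'screw_l',3)
ci=ctrl.camera_info('top')
for r in ctrl.mark_of('screw_l','top')[:3]: print(r['conf'],r['point'],atz(ci,*r['point'],72).round(1))
save('t7','top'); p=cv2.imread('pics/t7.png')[180:230,160:220]; cv2.imwrite('pics/t7z.png',cv2.resize(p,None,fx=10,fy=10,interpolation=cv2.INTER_CUBIC))
E
```

```text
16.05 z ang -87.6 pos [572.21 -80.05 116.92] F [ 0.36 -0.26 -0.07] T [ 0.049 -0.101  0.033] tau57 [-0.156 -0.685  0.176] q7 -1.198
screw_l 0.65 85 mean [534.2 156. ] rect [535.1 156.3] [46.1 13.5] pca ang 37.4
0.57 [191.7, 203.5] [536.7 156.1  72. ]
```

View pics/w7.png

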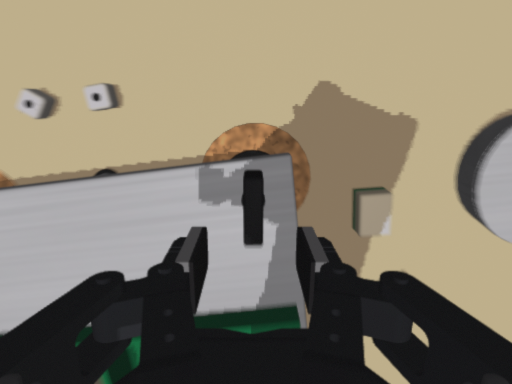

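View pics/t7z.png

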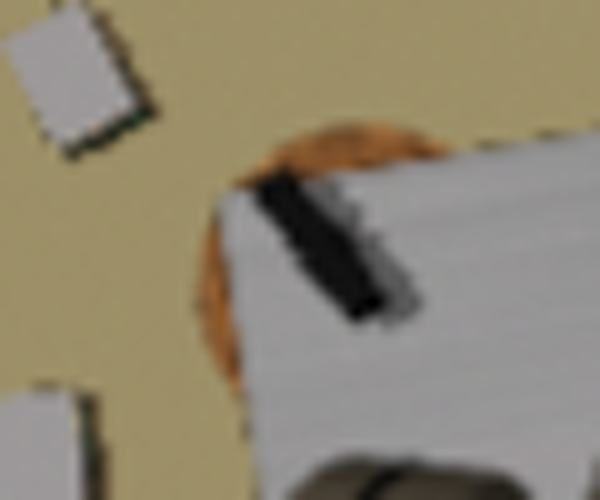

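The wrist view shows the right bar free, with its foot on the cork (bar at column 253, rows 170–243). The top crop shows the left bar at about 37°. Moving over and turning the jaws.

servo_tool(rows=[{"dx": -0.04, "dy": -0.008, "dz": -0.06, "wx": 0, "wy": 0, "wz": 0, "fingers": 0.4}, {"dx": -0.03, "dy": -0.008, "dz": -0.065, "wx": 0, "wy": 0, "wz": 0, "fingers": 0.4}, {"dx": -0.03, "dy": -0.008, "dz": -0.065, "wx": 0, "wy": 0, "wz": 0, "fingers": 0.4}, {"dx": 0, "dy": -0.008, "dz": -0.065, "wx": 0, "wy": 0, "wz": 0, "fingers": 0.4}, {"dx": 0, "dy": -0.007, "dz": -0.062, "wx": 0, "wy": 0, "wz": 0, "fingers": 0.4}])

```text
clock: 16.92
eef_pos: [533.4, 157.1, 191.9]
tool_rot: [-1.522, 1.569, -3.05]
force: [0.4, 0.2, -0.3]
width: 51.4
```

servo_tool(rows=[{"dx": 0, "dy": 0, "dz": 0, "wx": -1, "wy": 0, "wz": 0, "fingers": 0.4}, {"dx": 0, "dy": 0, "dz": 0, "wx": -1, "wy": 0, "wz": 0, "fingers": 0.4}, {"dx": 0, "dy": 0, "dz": 0, "wx": -1, "wy": 0, "wz": 0, "fingers": 0.4}, {"dx": 0, "dy": 0, "dz": 0, "wx": -1, "wy": 0, "wz": 0, "fingers": 0.4}, {"dx": 0, "dy": 0, "dz": 0, "wx": -1, "wy": 0, "wz": 0, "fingers": 0.4}])

```text
clock: 17.55
eef_pos: [533.5, 155.2, 191.4]
tool_rot: [-1.95, 1.567, -2.951]
force: [0.5, 0.3, 0.0]
width: 51.0
```

servo_tool(rows=[{"dx": 0, "dy": 0, "dz": 0, "wx": -1, "wy": 0, "wz": 0, "fingers": 0.4}, {"dx": 0, "dy": 0, "dz": 0, "wx": -1, "wy": 0, "wz": 0, "fingers": 0.4}, {"dx": 0, "dy": 0, "dz": 0, "wx": -1, "wy": 0, "wz": 0, "fingers": 0.4}, {"dx": 0, "dy": 0, "dz": 0, "wx": -1, "wy": 0, "wz": 0, "fingers": 0.4}, {"dx": 0, "dy": 0, "dz": 0, "wx": -1, "wy": 0, "wz": 0, "fingers": 0.4}])

```text
clock: 18.18
eef_pos: [533.5, 155.2, 191.4]
tool_rot: [-2.52, 1.567, -2.998]
force: [0.5, -0.6, -1.0]
width: 51.4
```

servo_tool(rows=[{"dx": 0, "dy": 0, "dz": 0, "wx": -1, "wy": 0, "wz": 0, "fingers": 0.4}, {"dx": 0, "dy": 0, "dz": 0, "wx": -1, "wy": 0, "wz": 0, "fingers": 0.4}, {"dx": 0, "dy": 0, "dz": 0, "wx": -1, "wy": 0, "wz": 0, "fingers": 0.4}, {"dx": 0, "dy": 0, "dz": 0, "wx": -1, "wy": 0, "wz": 0, "fingers": 0.4}, {"dx": 0, "dy": 0, "dz": 0, "wx": -1, "wy": 0, "wz": 0, "fingers": 0.4}])

```text
clock: 18.8
eef_pos: [533.5, 155.2, 191.4]
tool_rot: [-3.087, 1.567, -3.041]
force: [-0.2, 0.1, -0.4]
width: 51.4
```

servo_tool(rows=[{"dx": 0, "dy": 0, "dz": 0, "wx": -1, "wy": 0, "wz": 0, "fingers": 0.4}, {"dx": 0, "dy": 0, "dz": 0, "wx": -1, "wy": 0, "wz": 0, "fingers": 0.4}, {"dx": 0, "dy": 0, "dz": 0, "wx": -1, "wy": 0, "wz": 0, "fingers": 0.4}, {"dx": 0, "dy": 0, "dz": 0, "wx": -1, "wy": 0, "wz": 0, "fingers": 0.4}, {"dx": 0, "dy": 0, "dz": 0, "wx": -1, "wy": 0, "wz": 0, "fingers": 0.4}])

```text
clock: 19.42
eef_pos: [533.5, 155.2, 191.5]
tool_rot: [2.625, 1.567, -3.089]
force: [0.5, 0.0, -0.0]
width: 51.3
```

```bash
python3 m.py;  python3 -c "
from h import *
st()"
```

```text
19.425 z ang 32.63 pos [533.52 155.15 191.45] F [ 0.48  0.04 -0.02] T [0.018 0.007 0.008] tau57 [-0.173 -0.018 -0.702] q7 0.036
{'clock': 19.425, 'qpos': [-0.144, 0.556, -0.285, 1.819, 0.207, 0.799, 0.036], 'qd': [0.157, 0.02, -0.237, -0.004, 0.171, 0.03, 0.666], 'tau': [-0.791, -48.921, -2.219, -16.14, -0.173, -0.018, -0.702], 'eef_pos': [533.518, 155.15, 191.455], 'tool_rot': [2.625, 1.567, -3.089], 'force': [0.477, 0.037, -0.015], 'torque': [0.018, 0.007, 0.008], 'width': 51.347}
```

servo_tool(rows=[{"dx": 0, "dy": 0, "dz": 0, "wx": -1, "wy": 0, "wz": 0, "fingers": 0.4}, {"dx": 0, "dy": 0, "dz": 0, "wx": -1, "wy": 0, "wz": 0, "fingers": 0.4}, {"dx": 0, "dy": 0, "dz": 0, "wx": -1, "wy": 0, "wz": 0, "fingers": 0.4}, {"dx": 0, "dy": 0, "dz": 0, "wx": -1, "wy": 0, "wz": 0, "fingers": 0.4}, {"dx": 0, "dy": 0, "dz": 0, "wx": -1, "wy": 0, "wz": 0, "fingers": 0.4}])

```text
clock: 20.05
eef_pos: [533.5, 155.1, 191.5]
tool_rot: [2.06, 1.567, -3.13]
force: [-0.6, 0.5, 0.1]
width: 51.4
```

servo_tool(rows=[{"dx": 0, "dy": 0, "dz": 0, "wx": -1, "wy": 0, "wz": 0, "fingers": 0.4}, {"dx": 0, "dy": 0, "dz": 0, "wx": -1, "wy": 0, "wz": 0, "fingers": 0.4}, {"dx": 0, "dy": 0, "dz": 0, "wx": -1, "wy": 0, "wz": 0, "fingers": 0.4}, {"dx": 0, "dy": 0, "dz": 0, "wx": -1, "wy": 0, "wz": 0, "fingers": 0.4}, {"dx": 0, "dy": 0, "dz": 0, "wx": -1, "wy": 0, "wz": 0, "fingers": 0.4}])

```text
clock: 20.68
eef_pos: [533.6, 155.1, 191.6]
tool_rot: [1.493, 1.567, 3.11]
force: [0.2, 1.0, 0.1]
width: 51.4
```

servo_tool(rows=[{"dx": 0, "dy": 0, "dz": 0, "wx": -1, "wy": 0, "wz": 0, "fingers": 0.4}, {"dx": 0, "dy": 0, "dz": 0, "wx": -1, "wy": 0, "wz": 0, "fingers": 0.4}, {"dx": 0, "dy": 0, "dz": 0, "wx": -1, "wy": 0, "wz": 0, "fingers": 0.4}, {"dx": 0, "dy": 0, "dz": 0, "wx": -1, "wy": 0, "wz": 0, "fingers": 0.4}, {"dx": 0.06, "dy": 0, "dz": 0, "wx": -1, "wy": 0, "wz": 0, "fingers": 0.4}])

```text
clock: 21.3
eef_pos: [536.3, 156.4, 148.8]
tool_rot: [-1.52, 1.566, 0.62]
force: [0.5, -0.5, -0.0]
width: 51.4
```

```bash
python3 m.py; python3 - <<'E'
from h import *
s=ctrl.read_state()
save('w8','wrist'); ci=ctrl.camera_info('wrist'); bar('wrist',80,'screw_l',2); print('tcp proj',proj(ci,[*s['eef_pos'][:2],84]))
for r in ctrl.mark_of('screw_l','wrist')[:2]: print(r['conf'],r['point'],atz(ci,*r['point'],72).round(1))
E
```

```text
21.3 z ang 122.59 pos [536.29 156.36 148.81] F [ 0.47 -0.51 -0.03] T [-0.073 -0.07   0.015] tau57 [-0.92   0.928 -0.166] q7 1.253
screw_l 0.72 1177 mean [526.  148.9] rect [526.3 149.5] [46.6 13.5] pca ang 37.6
tcp proj [252.90279938 215.0365149 ]
0.89 [250.4, 192.2] [526.6 148.2  72. ]
```

View pics/w8.png

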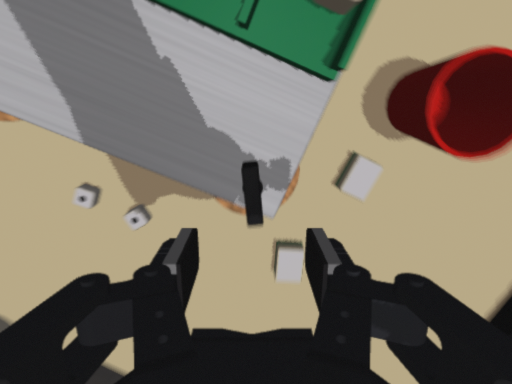

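```bash
python3 m.py; python3 - <<'E'
from h import *
ctrl.get_image('wrist'); s=st()
save('w9','wrist'); ci=ctrl.camera_info('wrist'); bar('wrist',80,'screw_l',2); print('tcp proj',proj(ci,[*s['eef_pos'][:2],84]))
for r in ctrl.mark_of('screw_l','wrist')[:2]: print(r['conf'],r['point'],atz(ci,*r['point'],72).round(1))
ci=ctrl.camera_info('scene');ctrl.get_image('scene')
for r in ctrl.mark_of('screw_l','scene')[:3]: print(r['conf'],r['point'],atz(ci,*r['point'],72).round(1))
E
```

```text
21.45 z ang 122.35 pos [532.26 154.27 145.48] F [ 0.2   0.38 -0.39] T [ 0.073 -0.024  0.066] tau57 [ 0.13  -0.079  0.069] q7 1.251
{'clock': 21.5, 'qpos': [0.096, 0.69, -0.677, 1.851, 0.58, 0.811, 1.251], 'qd': [-0.0, -0.035, -0.013, -0.029, -0.002, -0.004, 0.001], 'tau': [0.247, -48.276, -7.773, -13.145, 0.039, 0.073, 0.015], 'eef_pos': [533.599, 155.154, 147.13], 'tool_rot': [1.002, 1.567, 3.137], 'force': [0.647, -0.506, 0.45], 'torque': [0.004, 0.025, 0.01], 'width': 51.279}
screw_l 0.85 1152 mean [534.7 153.6] rect [535.2 153.8] [48.6 13.5] pca ang 37.6
tcp proj [253.86643694 202.13437239]
0.87 [252.6, 198.0] [534.7 154.9  72. ]
0.73 [217.2, 193.0] [585.9 -78.2  72. ]
0.69 [327.0, 200.6] [546.1 155.1  72. ]
```

View pics/w9.png

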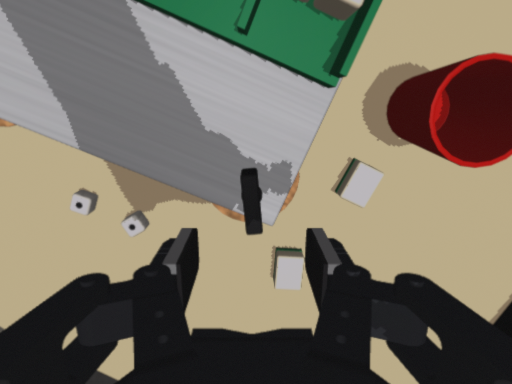

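servo_tool(rows=[{"dx": 0.03, "dy": -0.0016, "dz": -0.0005, "wx": -0.85, "wy": 0, "wz": 0, "fingers": 0.4}, {"dx": 0.05, "dy": 0, "dz": 0, "wx": 0, "wy": 0, "wz": 0, "fingers": 0.5}, {"dx": 0.03, "dy": 0, "dz": 0, "wx": 0, "wy": 0, "wz": 0, "fingers": 0.6}, {"dx": 0.011, "dy": 0, "dz": 0, "wx": 0, "wy": 0, "wz": 0, "fingers": 0.7}, {"dx": 0, "dy": 0, "dz": 0, "wx": 0, "wy": 0, "wz": 0, "fingers": 0.7}])

```text
clock: 22.38
eef_pos: [536.2, 155.7, 57.7]
tool_rot: [-1.996, 1.57, 0.229]
force: [0.4, -0.5, 0.3]
width: 25.5
```

```bash
python3 m.py; python3 - <<'E'
from h import *
s=ctrl.read_state(); save('w10','wrist'); ci=ctrl.camera_info('wrist'); print('tcp proj',proj(ci,[*s['eef_pos'][:2],84]),proj(ci,[*s['eef_pos'][:2],72]))
E
```

```text
22.375 z ang 127.53 pos [536.19 155.71  57.71] F [ 0.43 -0.48  0.28] T [ 0.024  0.003 -0.022] tau57 [ 0.043 -0.031 -0.036] q7 1.214
tcp proj [255.13423845 271.56588309] [254.85311751 257.64166915]
```

View pics/w10.png

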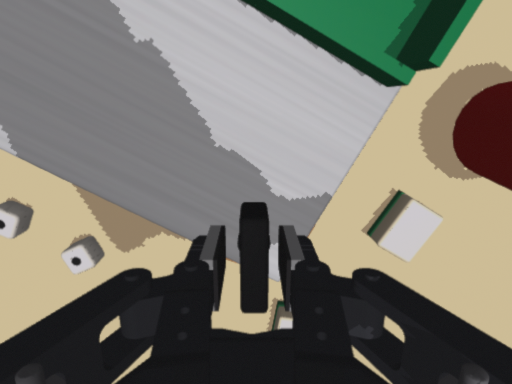

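servo_tool(rows=[{"dx": 0.002, "dy": 0, "dz": 0, "wx": 0, "wy": 0, "wz": 0, "fingers": 0.8}, {"dx": 0, "dy": 0, "dz": 0, "wx": 0, "wy": 0, "wz": 0, "fingers": 0.88}, {"dx": 0, "dy": 0, "dz": 0, "wx": 0, "wy": 0, "wz": 0, "fingers": 1}, {"dx": 0, "dy": 0, "dz": 0, "wx": 0, "wy": 0, "wz": 0, "fingers": 1}, {"dx": 0, "dy": 0, "dz": 0, "wx": 0, "wy": 0, "wz": 0, "fingers": 1}])

```text
clock: 23.05
eef_pos: [536.2, 156.9, 57.0]
tool_rot: [-1.375, 1.568, 0.851]
force: [-2.5, 2.4, 5.2]
width: 10.8
```

```bash
python3 m.py
```

```text
23.05 z ang 127.58 pos [536.23 156.88  57.05] F [-2.51  2.36  5.2 ] T [ 0.382  0.403 -0.025] tau57 [ 0.53   0.165 -0.005] q7 1.212
```

servo_tool(rows=[{"dx": 0, "dy": 0, "dz": 0, "wx": 0.5, "wy": 0, "wz": 0, "fingers": 1}, {"dx": 0, "dy": 0, "dz": 0, "wx": 0.5, "wy": 0, "wz": 0, "fingers": 1}])

```text
clock: 23.3
eef_pos: [536.3, 156.8, 56.9]
tool_rot: [-1.267, 1.568, 0.853]
force: [-1.3, 2.3, 3.2]
width: 11.5
```

```bash
python3 m.py
```

```text
23.3 z ang 121.48 pos [536.31 156.79  56.9 ] F [-1.31  2.25  3.2 ] T [0.392 0.265 0.016] tau57 [0.521 0.32  0.317] q7 1.129
```

servo_tool(rows=[{"dx": 0, "dy": 0, "dz": 0, "wx": 0.5, "wy": 0, "wz": 0, "fingers": 1}])

```text
clock: 23.42
eef_pos: [536.3, 156.7, 56.8]
tool_rot: [-1.244, 1.568, 0.824]
force: [-1.3, 1.4, 3.2]
width: 11.0
```

```bash
python3 m.py
```

```text
23.425 z ang 118.48 pos [536.33 156.7   56.81] F [-1.33  1.42  3.18] T [0.419 0.154 0.038] tau57 [0.476 0.354 0.311] q7 1.089
```

servo_tool(rows=[{"dx": 0, "dy": 0, "dz": 0, "wx": 0.5, "wy": 0, "wz": 0, "fingers": 1}])

```text
clock: 23.55
eef_pos: [536.3, 156.7, 56.7]
tool_rot: [-1.179, 1.568, 0.836]
force: [-0.8, 1.3, 1.7]
width: 11.0
```

```bash
python3 m.py
```

```text
23.55 z ang 115.47 pos [536.33 156.66  56.72] F [-0.83  1.34  1.74] T [0.405 0.155 0.049] tau57 [0.436 0.388 0.308] q7 1.049
```

servo_tool(rows=[{"dx": 0, "dy": 0, "dz": 0, "wx": 0.5, "wy": 0, "wz": 0, "fingers": 1}])

```text
clock: 23.68
eef_pos: [536.4, 156.6, 56.7]
tool_rot: [-1.144, 1.568, 0.819]
force: [-0.7, 1.7, 1.7]
width: 11.5
```

```bash
python3 m.py
```

```text
23.675 z ang 112.47 pos [536.37 156.61  56.66] F [-0.67  1.66  1.69] T [0.355 0.159 0.025] tau57 [0.397 0.421 0.304] q7 1.009
```

servo_tool(rows=[{"dx": 0, "dy": 0, "dz": 0, "wx": 0.5, "wy": 0, "wz": 0, "fingers": 1}])

```text
clock: 23.8
eef_pos: [536.4, 156.6, 56.6]
tool_rot: [-1.087, 1.569, 0.823]
force: [-0.0, 1.2, 1.0]
width: 11.2
```

```bash
python3 m.py
```

```text
23.8 z ang 109.47 pos [536.39 156.55  56.55] F [-0.05  1.17  0.97] T [0.345 0.035 0.049] tau57 [0.361 0.453 0.301] q7 0.97
```

servo_tool(rows=[{"dx": 0.0001, "dy": 0, "dz": 0, "wx": 0.5, "wy": 0, "wz": 0, "fingers": 1}, {"dx": 0.0001, "dy": 0, "dz": 0, "wx": 0.5, "wy": 0, "wz": 0, "fingers": 1}])

```text
clock: 24.05
eef_pos: [536.4, 156.4, 56.4]
tool_rot: [-1.021, 1.569, 0.785]
force: [-0.9, 0.8, 1.0]
width: 11.2
```

```bash
python3 m.py
```

```text
24.05 z ang 103.46 pos [536.42 156.44  56.36] F [-0.91  0.76  1.  ] T [ 0.341  0.082 -0.003] tau57 [0.327 0.404 0.298] q7 0.891
```

servo_tool(rows=[{"dx": 0.0001, "dy": 0, "dz": 0, "wx": 0.5, "wy": 0, "wz": 0, "fingers": 1}, {"dx": 0.0001, "dy": 0, "dz": 0, "wx": 0.5, "wy": 0, "wz": 0, "fingers": 1}])

```text
clock: 24.3
eef_pos: [536.4, 156.3, 56.2]
tool_rot: [-0.976, 1.569, 0.725]
force: [-0.2, 2.5, 0.4]
width: 11.0
```

```bash
python3 m.py
```

```text
24.3 z ang 97.46 pos [536.44 156.3   56.16] F [-0.19  2.52  0.39] T [0.301 0.06  0.044] tau57 [0.29  0.376 0.293] q7 0.813
```

servo_tool(rows=[{"dx": 0.0001, "dy": 0, "dz": 0, "wx": 0.5, "wy": 0, "wz": 0, "fingers": 1}, {"dx": 0.0001, "dy": 0, "dz": 0, "wx": 0.5, "wy": 0, "wz": 0, "fingers": 1}])

```text
clock: 24.55
eef_pos: [536.4, 156.2, 56.0]
tool_rot: [-0.913, 1.569, 0.683]
force: [-0.7, 1.1, 0.2]
width: 11.1
```

```bash
python3 m.py
```

```text
24.55 z ang 91.46 pos [536.45 156.19  55.96] F [-0.71  1.08  0.22] T [0.246 0.047 0.076] tau57 [0.256 0.345 0.289] q7 0.736
```

servo_tool(rows=[{"dx": 0.0001, "dy": 0, "dz": 0, "wx": 0.5, "wy": 0, "wz": 0, "fingers": 1}, {"dx": 0.0001, "dy": 0, "dz": 0, "wx": 0.5, "wy": 0, "wz": 0, "fingers": 1}])

```text
clock: 24.8
eef_pos: [536.4, 156.0, 55.7]
tool_rot: [-0.863, 1.569, 0.629]
force: [0.2, 1.2, -0.1]
width: 10.5
```

```bash
python3 m.py
```

```text
24.8 z ang 85.46 pos [536.41 156.03  55.75] F [ 0.21  1.22 -0.11] T [ 0.292 -0.018  0.027] tau57 [0.226 0.311 0.284] q7 0.661
```

Still in free air at 42° turned. Continuing.

servo_tool(rows=[{"dx": 0.00015, "dy": 0, "dz": 0, "wx": 0.5, "wy": 0, "wz": 0, "fingers": 1}, {"dx": 0.00015, "dy": 0, "dz": 0, "wx": 0.5, "wy": 0, "wz": 0, "fingers": 1}])

```text
clock: 25.05
eef_pos: [536.4, 155.9, 55.5]
tool_rot: [-0.823, 1.569, 0.564]
force: [-0.2, 1.3, 1.4]
width: 11.0
```

```bash
python3 m.py
```

```text
25.05 z ang 79.42 pos [536.44 155.93  55.52] F [-0.18  1.32  1.37] T [ 0.138  0.009 -0.016] tau57 [0.239 0.267 0.29 ] q7 0.585
```

servo_tool(rows=[{"dx": 0.00015, "dy": 0, "dz": 0, "wx": 0.5, "wy": 0, "wz": 0, "fingers": 1}, {"dx": 0.00015, "dy": 0, "dz": 0, "wx": 0.5, "wy": 0, "wz": 0, "fingers": 1}])

```text
clock: 25.3
eef_pos: [536.4, 155.8, 55.2]
tool_rot: [-0.885, 1.57, 0.395]
force: [-0.5, 0.9, 4.9]
width: 11.5
```

```bash
python3 m.py
```

```text
25.3 z ang 73.35 pos [536.37 155.78  55.24] F [-0.47  0.92  4.85] T [0.193 0.025 0.031] tau57 [0.262 0.222 0.289] q7 0.51
```

servo_tool(rows=[{"dx": 0.00015, "dy": 0, "dz": 0, "wx": 0.5, "wy": 0, "wz": 0, "fingers": 1}, {"dx": 0.00015, "dy": 0, "dz": 0, "wx": 0.5, "wy": 0, "wz": 0, "fingers": 1}])

```text
clock: 25.55
eef_pos: [536.3, 155.7, 55.0]
tool_rot: [-0.89, 1.57, 0.286]
force: [0.5, -0.0, 6.8]
width: 11.3
```

```bash
python3 m.py
```

```text
25.55 z ang 67.34 pos [536.34 155.71  54.99] F [ 0.54 -0.01  6.84] T [0.158 0.011 0.041] tau57 [0.261 0.131 0.285] q7 0.437
```

servo_tool(rows=[{"dx": 0.00015, "dy": 0, "dz": 0, "wx": 0.5, "wy": 0, "wz": 0, "fingers": 1}, {"dx": 0.00015, "dy": 0, "dz": 0, "wx": 0.5, "wy": 0, "wz": 0, "fingers": 1}])

```text
clock: 25.8
eef_pos: [536.3, 155.6, 54.8]
tool_rot: [-0.976, 1.57, 0.094]
force: [-1.1, 1.4, 5.8]
width: 10.8
```

```bash
python3 m.py
```

```text
25.8 z ang 61.34 pos [536.32 155.57  54.81] F [-1.08  1.42  5.78] T [0.129 0.122 0.035] tau57 [0.256 0.046 0.282] q7 0.364
```

servo_tool(rows=[{"dx": 0.0001, "dy": 0, "dz": 0, "wx": 0.5, "wy": 0, "wz": 0, "fingers": 1}, {"dx": 0.0001, "dy": 0, "dz": 0, "wx": 0.5, "wy": 0, "wz": 0, "fingers": 1}])

```text
clock: 26.05
eef_pos: [536.2, 155.5, 54.6]
tool_rot: [-1.057, 1.57, -0.091]
force: [-0.4, 0.0, 5.3]
width: 11.1
```

```bash
python3 m.py
```

```text
26.05 z ang 55.34 pos [536.21 155.45  54.6 ] F [-0.38  0.01  5.25] T [0.118 0.052 0.065] tau57 [0.242 0.016 0.278] q7 0.292
```

servo_tool(rows=[{"dx": 0.0001, "dy": 0, "dz": 0, "wx": 0.5, "wy": 0, "wz": 0, "fingers": 1}, {"dx": 0.0001, "dy": 0, "dz": 0, "wx": 0.5, "wy": 0, "wz": 0, "fingers": 1}])

```text
clock: 26.3
eef_pos: [536.2, 155.4, 54.4]
tool_rot: [-1.165, 1.57, -0.304]
force: [-0.3, 0.3, 6.1]
width: 10.8
```

```bash
python3 m.py
```

```text
26.3 z ang 49.33 pos [536.17 155.37  54.43] F [-0.31  0.26  6.11] T [0.06  0.032 0.017] tau57 [ 0.231 -0.028  0.275] q7 0.221
```

servo_tool(rows=[{"dx": 0.0001, "dy": 0, "dz": 0, "wx": 0.5, "wy": 0, "wz": 0, "fingers": 1}, {"dx": 0.0001, "dy": 0, "dz": 0, "wx": 0.5, "wy": 0, "wz": 0, "fingers": 1}])

```text
clock: 26.55
eef_pos: [536.1, 155.3, 54.2]
tool_rot: [-1.597, 1.57, -0.841]
force: [0.3, 0.5, 5.2]
width: 11.2
```

```bash
python3 m.py
```

```text
26.55 z ang 43.33 pos [536.05 155.26  54.23] F [0.25 0.51 5.17] T [0.071 0.048 0.036] tau57 [ 0.223 -0.073  0.271] q7 0.15
```

servo_tool(rows=[{"dx": 0.0001, "dy": 0, "dz": 0, "wx": 0.5, "wy": 0, "wz": 0, "fingers": 1}, {"dx": 0.0001, "dy": 0, "dz": 0, "wx": 0.5, "wy": 0, "wz": 0, "fingers": 1}])

```text
clock: 26.8
eef_pos: [536.0, 155.2, 54.0]
tool_rot: [-1.861, 1.57, -1.21]
force: [-0.0, -0.2, 5.5]
width: 10.7
```

```bash
python3 m.py
```

```text
26.8 z ang 37.33 pos [535.99 155.19  54.04] F [-0.01 -0.19  5.46] T [0.106 0.118 0.057] tau57 [ 0.216 -0.118  0.269] q7 0.08
```

servo_tool(rows=[{"dx": 0.0001, "dy": 0, "dz": 0, "wx": 0.5, "wy": 0, "wz": 0, "fingers": 1}, {"dx": 0.0001, "dy": 0, "dz": 0, "wx": 0.5, "wy": 0, "wz": 0, "fingers": 1}])

```text
clock: 27.05
eef_pos: [535.9, 155.1, 53.8]
tool_rot: [-2.29, 1.57, -1.743]
force: [-0.2, -0.2, 5.1]
width: 11.0
```

```bash
python3 m.py
```

```text
27.05 z ang 31.33 pos [535.86 155.12  53.83] F [-0.17 -0.16  5.14] T [0.036 0.078 0.031] tau57 [ 0.205 -0.184  0.265] q7 0.011
```

servo_tool(rows=[{"dx": 0.0001, "dy": 0, "dz": 0, "wx": 0.5, "wy": 0, "wz": 0, "fingers": 1}, {"dx": 0.0001, "dy": 0, "dz": 0, "wx": 0.5, "wy": 0, "wz": 0, "fingers": 1}])

```text
clock: 27.3
eef_pos: [535.8, 155.1, 53.6]
tool_rot: [-2.443, 1.57, -2.001]
force: [-1.2, -0.2, 5.3]
width: 10.9
```

```bash
python3 m.py
```

```text
27.3 z ang 25.33 pos [535.78 155.09  53.63] F [-1.23 -0.23  5.32] T [0.003 0.195 0.053] tau57 [ 0.197 -0.26   0.264] q7 -0.058
```

servo_tool(rows=[{"dx": 0.0001, "dy": 0, "dz": 0, "wx": 0.5, "wy": 0, "wz": 0, "fingers": 1}, {"dx": 0.0001, "dy": 0, "dz": 0, "wx": 0.5, "wy": 0, "wz": 0, "fingers": 1}])

```text
clock: 27.55
eef_pos: [535.6, 155.0, 53.4]
tool_rot: [-2.588, 1.57, -2.25]
force: [-1.7, -0.1, 4.9]
width: 11.1
```

```bash
python3 m.py
```

```text
27.55 z ang 19.33 pos [535.64 155.04  53.44] F [-1.73 -0.11  4.9 ] T [0.008 0.215 0.033] tau57 [ 0.194 -0.305  0.262] q7 -0.127
```

servo_tool(rows=[{"dx": 0.0001, "dy": 0, "dz": 0, "wx": 0.5, "wy": 0, "wz": 0, "fingers": 1}, {"dx": 0.0001, "dy": 0, "dz": 0, "wx": 0.5, "wy": 0, "wz": 0, "fingers": 1}])

```text
clock: 27.8
eef_pos: [535.5, 155.0, 53.2]
tool_rot: [-2.634, 1.57, -2.402]
force: [-0.7, 0.2, 4.9]
width: 11.3
```

```bash
python3 m.py
```

```text
27.8 z ang 13.33 pos [535.51 154.97  53.22] F [-0.74  0.21  4.93] T [-0.008  0.257 -0.015] tau57 [ 0.183 -0.4    0.261] q7 -0.195
```

servo_tool(rows=[{"dx": 0.0001, "dy": 0, "dz": 0, "wx": 0.5, "wy": 0, "wz": 0, "fingers": 1}, {"dx": 0.0001, "dy": 0, "dz": 0, "wx": 0.5, "wy": 0, "wz": 0, "fingers": 1}])

```text
clock: 28.05
eef_pos: [535.4, 155.0, 53.0]
tool_rot: [-2.62, 1.57, -2.493]
force: [-1.4, -0.5, 5.8]
width: 11.3
```

```bash
python3 m.py
```

```text
28.05 z ang 7.33 pos [535.42 154.99  53.03] F [-1.4  -0.55  5.79] T [-0.059  0.317 -0.004] tau57 [ 0.173 -0.501  0.259] q7 -0.263
```

servo_tool(rows=[{"dx": 0.0001, "dy": 0, "dz": 0, "wx": 0.5, "wy": 0, "wz": 0, "fingers": 1}, {"dx": 0.0001, "dy": 0, "dz": 0, "wx": 0.5, "wy": 0, "wz": 0, "fingers": 1}])

```text
clock: 28.3
eef_pos: [535.3, 155.0, 52.9]
tool_rot: [-2.587, 1.569, -2.564]
force: [-2.0, 0.1, 5.3]
width: 10.9
```

```bash
python3 m.py
```

```text
28.3 z ang 1.33 pos [535.3  154.97  52.85] F [-1.96  0.11  5.32] T [-0.034  0.263 -0.008] tau57 [ 0.161 -0.542  0.241] q7 -0.331
```

servo_tool(rows=[{"dx": 0.0001, "dy": 0, "dz": 0, "wx": 0.5, "wy": 0, "wz": 0, "fingers": 1}, {"dx": 0.0001, "dy": 0, "dz": 0, "wx": 0.5, "wy": 0, "wz": 0, "fingers": 1}])

```text
clock: 28.55
eef_pos: [535.2, 154.9, 52.7]
tool_rot: [-2.544, 1.569, -2.626]
force: [-2.6, -0.7, 5.2]
width: 10.7
```

```bash
python3 m.py
```

```text
28.55 z ang -4.67 pos [535.17 154.93  52.66] F [-2.63 -0.73  5.2 ] T [-0.047  0.312  0.071] tau57 [ 0.138 -0.578  0.218] q7 -0.399
```

servo_tool(rows=[{"dx": 0.0001, "dy": 0, "dz": 0, "wx": 0.5, "wy": 0, "wz": 0, "fingers": 1}, {"dx": 0.0001, "dy": 0, "dz": 0, "wx": 0.5, "wy": 0, "wz": 0, "fingers": 1}])

```text
clock: 28.8
eef_pos: [535.0, 155.0, 52.5]
tool_rot: [-2.511, 1.569, -2.697]
force: [-2.6, -0.3, 6.2]
width: 11.0
```

```bash
python3 m.py
```

```text
28.8 z ang -10.66 pos [535.02 154.96  52.49] F [-2.62 -0.32  6.16] T [-0.152  0.4    0.105] tau57 [ 0.116 -0.683  0.203] q7 -0.466
```

Touch on the left is at about +5.5°, by the same kink and slope as on the right. Target is about −21°, or 0.46 rad past touch.

servo_tool(rows=[{"dx": 0.0001, "dy": 0, "dz": 0, "wx": 0.5, "wy": 0, "wz": 0, "fingers": 1}, {"dx": 0.0001, "dy": 0, "dz": 0, "wx": 0.5, "wy": 0, "wz": 0, "fingers": 1}])

```text
clock: 29.05
eef_pos: [534.9, 155.0, 52.3]
tool_rot: [-2.449, 1.569, -2.739]
force: [-2.4, 0.2, 6.0]
width: 10.9
```

```bash
python3 m.py
```

```text
29.05 z ang -16.65 pos [534.95 155.02  52.33] F [-2.45  0.2   6.04] T [-0.099  0.409  0.141] tau57 [ 0.103 -0.741  0.19 ] q7 -0.533
```

servo_tool(rows=[{"dx": 0.0001, "dy": 0, "dz": 0, "wx": 0.5, "wy": 0, "wz": 0, "fingers": 1}])

```text
clock: 29.18
eef_pos: [534.9, 155.0, 52.2]
tool_rot: [-2.423, 1.569, -2.766]
force: [-3.0, -0.5, 4.4]
width: 11.1
```

```bash
python3 m.py
```

```text
29.175 z ang -19.65 pos [534.86 155.02  52.22] F [-3.02 -0.53  4.43] T [-0.071  0.403  0.082] tau57 [ 0.096 -0.769  0.182] q7 -0.567
```

servo_tool(rows=[{"dx": 0, "dy": 0, "dz": 0, "wx": 0.2, "wy": 0, "wz": 0, "fingers": 1}, {"dx": 0, "dy": 0, "dz": 0, "wx": 0, "wy": 0, "wz": 0, "fingers": 1}])

```text
clock: 29.42
eef_pos: [534.8, 155.0, 52.2]
tool_rot: [-2.391, 1.569, -2.754]
force: [-3.3, -0.3, 6.1]
width: 10.9
```

```bash
python3 m.py
```

```text
29.425 z ang -20.75 pos [534.85 155.    52.18] F [-3.25 -0.29  6.07] T [-0.132  0.539  0.018] tau57 [-0.003 -0.904 -0.025] q7 -0.579
```

servo_tool(rows=[{"dx": 0, "dy": 0, "dz": 0, "wx": 0, "wy": 0, "wz": 0, "fingers": 0.75}, {"dx": 0, "dy": 0, "dz": 0, "wx": 0, "wy": 0, "wz": 0, "fingers": 0.5}, {"dx": -0.02, "dy": 0, "dz": 0, "wx": 0, "wy": 0, "wz": 0, "fingers": 0.5}, {"dx": -0.05, "dy": 0, "dz": 0, "wx": 0, "wy": 0, "wz": 0, "fingers": 0.5}, {"dx": -0.07, "dy": 0, "dz": 0, "wx": 0, "wy": 0, "wz": 0, "fingers": 0.5}])

```text
clock: 30.05
eef_pos: [535.3, 155.3, 158.3]
tool_rot: [-2.443, 1.569, -2.804]
force: [0.9, 0.1, -0.4]
width: 42.8
```

servo_tool(rows=[{"dx": -0.05, "dy": 0, "dz": -0.05, "wx": 0, "wy": 0, "wz": 0, "fingers": 0.5}, {"dx": 0, "dy": 0, "dz": -0.07, "wx": 0, "wy": 0, "wz": 0, "fingers": 0.5}, {"dx": 0, "dy": 0, "dz": 0, "wx": 0, "wy": 0, "wz": 0, "fingers": 0.5}, {"dx": 0, "dy": 0, "dz": 0, "wx": 0, "wy": 0, "wz": 0, "fingers": 0.5}])

```text
clock: 30.55
eef_pos: [452.7, 187.3, 195.7]
tool_rot: [0.637, 1.569, 0.277]
force: [0.0, -0.7, -0.4]
width: 42.5
```

```bash
python3 m.py; python3 - <<'E'
from h import *
for c in ['top','scene','wrist']: save('e_'+c,c)
a=cv2.imread('pics/e_scene.png')[120:260,170:400]; cv2.imwrite('pics/e_sz.png',cv2.resize(a,None,fx=3.4,fy=3.4,interpolation=cv2.INTER_CUBIC))
for c in ['top','scene']:
    ci=ctrl.camera_info(c)
    for n in ['stand','dice_cup','ashtray','screw_l']:
        print(c,n,[(round(r['conf'],2),np.round(r['point'],1).tolist()) for r in ctrl.mark_of(n,c)[:2]])
E
python3 m.py
```

```text
30.55 z ang -20.66 pos [452.67 187.34 195.66] F [ 0.01 -0.71 -0.41] T [-0.009  0.009  0.048] tau57 [-0.043  0.096 -0.006] q7 -0.717
top stand [(0.76, [242.8, 228.4])]
top dice_cup [(0.63, [223.1, 175.7]), (0.56, [159.3, 255.4])]
top ashtray [(0.84, [357.8, 188.3])]
top screw_l [(0.46, [192.7, 206.0]), (0.41, [281.7, 189.6])]
scene stand [(0.67, [273.6, 192.7]), (0.67, [269.1, 218.7])]
scene dice_cup [(0.79, [371.2, 183.7])]
scene ashtray [(0.73, [130.6, 198.6])]
scene screw_l [(0.82, [216.3, 194.1]), (0.56, [327.8, 199.1])]
31.1 z ang -20.68 pos [451.82 187.15 194.65] F [ 0.55 -0.76 -0.27] T [-0.019 -0.024 -0.001] tau57 [0.01  0.001 0.   ] q7 -0.717
```

View pics/e_sz.png

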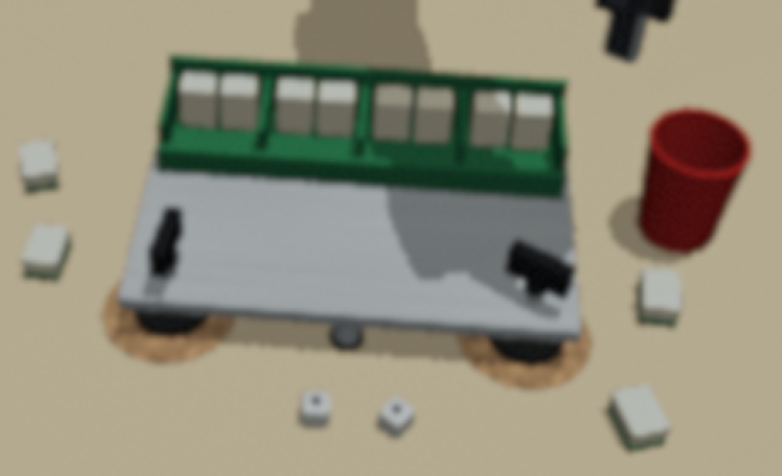

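View pics/e_wrist.png

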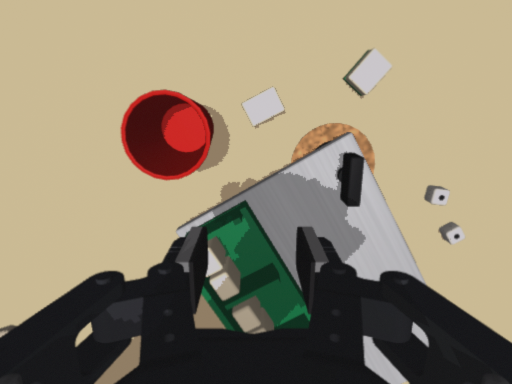

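```bash
python3 - <<'E'
import cv2,numpy as np
for c,(r0,r1,c0,c1) in {'scene':(132,178,212,300),'top':(225,275,180,305)}.items():
    a=cv2.imread(f'pics/a_{c}.png',0).astype(np.float32)[r0:r1,c0:c1]; b=cv2.imread(f'pics/e_{c}.png',0).astype(np.float32)[r0:r1,c0:c1]
    try:
        _,w=cv2.findTransformECC(a,b,np.eye(2,3,dtype=np.float32),cv2.MOTION_EUCLIDEAN,(3,200,1e-6)); print(c,w.round(4))
        ctr=np.array([(c1-c0)/2,(r1-r0)/2,1]); print((w@ctr-ctr[:2]).round(2))
    except Exception as e: print(c,e)
E
```

```text
scene [[ 1.      0.0018  0.1484]
 [-0.0018  1.      0.0064]]
[ 0.19 -0.07]
top [[ 1.     -0.0023 -0.0613]
 [ 0.0023  1.     -0.2406]]
[-0.12 -0.09]
```

The stand has moved less than about 0.2 px (roughly 0.5 mm), both feet are on their coasters and the gripper is clear. Handing in.

```bash
python3 -c "
from cell import ctrl
print(ctrl.finish_job(), ctrl.read_state()['clock'])"
```

```text
the job is handed in; nothing more can be done
the job is handed in; nothing more can be done
```

I turned both levelling screws down until their feet took hold, left each about 0.46–0.47 rad past first touch, let go, and handed the job in at about 31 s. I estimate each foot carries about 5 N. That is inferred from turn angle and torque, because the foot loads themselves can't be read.

| | Turned before touch | Turned past touch | Estimated load |
|---|---|---|---|
| Right screw | about 86° | 0.47 rad | about 5 N |
| Left screw | about 122° | 0.46 rad | about 5 N |

- **Touch points:** first touch showed as a clear kink in the wrist joint torque on both sides. On the right I backed off after the first contact and came forward again to confirm it. On the left I made a single pass, and the torque slope was a little uneven near the end.
- **Right grip:** my first grip was about 1.5 mm off-centre and pushed sideways with about 6 N, so I released and regripped. Forces on the tool stayed below about 12 N throughout.
- **Last checks:** in the pictures both feet sit over their coasters and the dice, tiles and cup look undisturbed. Image registration puts the stand's movement under 0.2 px, about 0.5 mm. The gripper was about 190 mm up, touching nothing.
- **Not checked:** I did not measure the right screw again after loading the left one. I judged the effect too small to matter.
- **Odd readings:** the picture networks placed the dice cup wrongly once (top camera) and the two bars about 10 mm off in the scene view; I disregarded these.

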